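# Load the retain jar on the bench shaker and clip the gate

### The job

Load the sample jar onto the bench shaker: swing the shaker's gate wide open, then stand the jar upright on the mat, fully home in the V stop, so that by itself, let go of, it holds the jar-present pin pushed in. Then swing the gate fully shut so its forked end straddles the stud, and push the R-clip from its parking post straight down through the hole in the stud until its bow springs over the stud, so that shaking cannot open the gate. Leave the beaker and the safety glasses where they are.

Things in the scene. Friction and masses are not known exactly. Their poses are not given: they have to be found in the camera images.
- shaker: Grey bench shaker, 190 deep (x), 200 wide (y), fixed. Origin: centre of its underside on the desk; x to its back, y to its left, z up; dial and switch face -x. Its top plate (z 58 mm) carries a black rubber mat (z 60), behind it two upright plates (tops z 104) set as a 90 degree V open to -x with the spring pin between them; at its front the gate; at its back right the clip's post.
- v_home (a point): Point on the mat (60 mm above the desk) under the axis of a jar fully home in the V, touching both plates; 12 mm behind the shaker's origin, axes as the shaker's. The jar enters the V along +x, from the gate's side. Upright parts within 60 mm of it, the gate and its hinge post apart, are at most 118 mm above the desk (V plates 104, switch behind them 106).
- jar_pin (a joint): Jar-present pin: 9 mm steel plunger with a round nose that sticks out of the V toward -x, 28 mm above the mat. Value = how far it is pushed in (m): 0 free, about 0.007 (0.0055 to 0.0075) when the jar touches both V plates, stop at 0.010. Its spring is light (0.3 N free, 0.8 N at 0.007), less than the jar's friction on the mat.
- gate (a joint): Gate: steel bar, 160 mm long, 6 thick, 88 to 112 mm above the desk, on an upright hinge at the shaker's left. Rad: 0 shut (bar along the shaker's y in front of the mat, rubber pad 1.2 mm clear of a jar that is home, forked end straddling the stud); grows as the free end swings out to -x (clockwise from above), stop at 1.45. Light friction (0.04 N m): stays where left.
- gate_knob (a point): Gate's handle: centre of the part to pinch of an upright black round knob, 14 mm across, from 112 to 146 mm above the desk (this point: 130 mm). It stands on a lug 21 mm out from the bar's middle line; bar and lug below it reach 112 mm. Axes: the shaker's, turned with the gate.
- gate_hinge (a point): Point on the gate's upright hinge axis, 130 mm above the desk. The knob moves on a circle of 100 mm radius about it. The hinge post's top is 125 mm above the desk.
- stud_hole (a point): Centre of the upright hole through the stud: a round steel bar, 18 mm across, axis 100 mm above the desk, pointing to -x at the shaker's front right. The hole is 6.8 mm wide with 1.5 mm lead-in, runs straight down through the stud (z 108 to 91), 9.5 mm in front of the shut gate's outer face. The shut gate's fork reaches z 119. Axes as the shaker's.
- clip_coil (a point): R-clip of 4 mm steel wire: centre of its two-turn coil (20 mm across, 8 thick along its x), the place to pinch, along x. Its z runs up the straight leg, whose axis lies 8 mm to -y of here, tip 66 mm below; the sprung bow is on +y. At the start it stands in a 14 mm round post whose top is 37 mm below here, the leg 29 mm deep: lift it straight up. Stud's axis when seated: 35 mm below.
- clip_seat (a point): Point on the axis of the clip's straight leg, 35 mm below the coil's centre: it lies at stud_hole when the clip is seated. Axes as clip_coil.
- clip_bow (a joint): How far the clip's bow is sprung open (rad): 0 at rest, 0.02 to 0.06 while its nose (45 mm below the coil) passes the stud's widest place, falling back once it has sprung over; that takes a light push, under 15 N. The clip's plane must lie across the stud (clip's x along the shaker's x, either way round: the bow may pass the stud's left or right side).
- jar_mid (a point): Closed round glass sample jar with brass-coloured lid, 64 mm across, 94 mm tall, about 0.35 kg; this point is on its axis, 47 mm above its base; z up.
- beaker: Bystander: open glass beaker, 70 mm across, 90 mm tall; origin at the centre of its underside.
- glasses: Bystander: folded black safety glasses lying on the desk, 61 x 122 mm, 38 mm tall; origin at the centre of their underside.
Things that resemble listed ones, but are neither listed nor needed, are in the scene too. What is shaped like the part that bears jar_mid but orange or red is not meant.

How it is judged (in metres and radians):
On the way, in this order (a step that is already met when the one before it is completed fails the run):
1. the gate has been swung wide open (more than 0.9 rad) (value of joint gate above 0.9 rad), for 0.1 s.
2. with the gate still open (more than 0.5 rad), the jar stands upright in the V, let go of, and holds the jar-present pin in by more than 3.5 mm (value of joint jar_pin above 0.0035 m and angle between jar_mid's own z axis and vertical below 0.1 rad and horizontal distance between jar_mid and v_home below 0.006 m and z of jar_mid in the frame of v_home below 0.053 m and contact force between the fingers and jar below 0.2 N and value of joint gate above 0.5 rad), for 0.3 s.
3. the gate is shut (less than 0.05 rad) and the jar still holds the pin in (value of joint jar_pin above 0.0035 m and angle between jar_mid's own z axis and vertical below 0.1 rad and horizontal distance between jar_mid and v_home below 0.006 m and z of jar_mid in the frame of v_home below 0.053 m and value of joint gate below 0.05 rad), for 0.2 s.
At the end, for the whole second after the job is handed in: Jar upright (0.1 rad) on the mat within 6 mm of v_home, holding the pin in over 3.5 mm; gate under 0.1 rad; clip_seat within 4 mm of stud_hole sideways, 9 mm below to 6 mm above it, clip within 0.2 rad of upright and 0.5 rad of across the stud, bow sprung back (under 0.03); both at rest (value of joint jar_pin above 0.0035 m and angle between jar_mid's own z axis and vertical below 0.1 rad and horizontal distance between jar_mid and v_home below 0.006 m and z of jar_mid in the frame of v_home below 0.053 m and value of joint gate below 0.1 rad and horizontal distance between clip_seat and stud_hole below 0.004 m and z of clip_seat in the frame of stud_hole between -0.009 and 0.006 m and angle between clip_coil's own z axis and vertical below 0.2 rad and angle between the x axis of clip_coil and the x axis of stud_hole, either way round below 0.5 rad and value of joint clip_bow below 0.03 rad and linear speed of each of jar, clip below 0.02 m/s); the robot touches nothing.
It fails at once if the beaker shifted by more than 15 mm or knocked over (distance of beaker from where it was at the start of the episode above 0.015 m or angle between beaker's own z axis and vertical above 0.3 rad).
It fails at once if the safety glasses shifted by more than 15 mm or knocked over (distance of glasses from where it was at the start of the episode above 0.015 m or angle between glasses's own z axis and vertical above 0.3 rad).
It fails at once if the jar is tipped over (more than 0.6 rad) (angle between jar_mid's own z axis and vertical above 0.6 rad).
It also fails if it takes over 72 s, if anything falls off the work surface, if the arm or the gripper's body presses on something with over 40 N, if the wrist force passes 120 N, or if a joint passes its speed limit or range.

### The arm

A 6-joint arm with a two-finger parallel gripper is mounted at the origin on a cart in front of the work surface, level with it; the furniture and walls round the work are solid. World frame = base frame: x ahead of the robot, y to its left, z up, the work surface at z = 0. Lengths are in m, angles in degrees, forces in N, time in s.
With the tool pointing down it reaches from about 0.4 to 0.825 m from the base axis. Payload 7 kg.
Tool frame: the origin (TCP) lies midway between the tips of the shut fingers; the grasp point (between the pads) lies 19 mm behind it (grip_depth is the distance from the TCP to the grasp point, in m); z points along the fingers, y is the direction in which the jaws open and shut (so a half turn about z gives the same grasp; the last joint's range is limited). The gripper opens to 88 mm and grips with 3 to 60 N. Pads are 19 mm wide; open, the fingers measure 130 mm over their backs; the gripper's body (78 mm by 193 mm) begins 47 mm behind the grasp point.
Start: joints at [90.304, 20.546, 0.682, 0, -70.136, -16.507], TCP at [0.188, 0.648, 0.227] pointing down, gripper open.
Joint ranges: [-176.03, 176.03], [-82.01, 121.73], [-58.28, 71.71], [-173.87, 95.51], [-174.79, -0.11], [-173.66, 173.66]. Speed limits (degrees/s): [136.94, 136.94, 172.46, 180, 180, 180].

### API

Orientations are given as [roll, pitch, yaw] about the fixed x, y, z axes, in that order (R = Rz(yaw) Ry(pitch) Rx(roll)).
In Python, from plant import * gives the robot as it stands.
- The arm moves only by the shell command python3 -m inch 'ROWS'. ROWS is JSON, a list of rows, each an object of numbers: "ax", "ay", "az": the turn, a rotation vector about the tool's x, y, z in degrees; "dx", "dy", "dz": the shift along the tool's x, y, z in mm; "fingers": the finger opening in mm, from 0 to 87.6. In form: [{"ax": .., "ay": .., "az": .., "dx": .., "dy": .., "dz": .., "fingers": ..}, ...]. A call has 1 to 8 rows; each row is the pose to reach, as a shift and turn from the pose commanded when the call began, along the tool's axes at that moment; what a row does not reach only later rows make up. A row lasts 1/8 s, in which the tool goes at most 62.5 mm and 10.7 degrees, less where a joint would pass 70% of its speed; a pose out of reach is approached as far as the arm can. A call with a gripper value outside its range is refused whole. The fingers move at their own pace and stop on an object; the grip force is fixed at half the most. Time passes only in rows, so rows that repeat a pose let the fingers close. It gives the time, the measured TCP pose, the force and the opening at its end, in the units of the state.
- get_obs(): the state, without advancing time (a new reading comes with each control period).
- snapshot(name): name is "scene" or "top" or "wrist"; returns a dict with "image" (384x512x3 uint8, red, green, blue), "fx", "fy", "cx", "cy" (pixels), "k1" (the pictures are not rectified: a ray, as slopes to the right and down, at radius r is drawn at 1 + k1 r^2 times it, then the intrinsics apply), "rvec" (rotation vector, rad) and "tvec" (3), from world to camera coordinates, as OpenCV has them. Camera axes: x right, y down, z forward; pixel columns grow to the right and rows downward; lengths in m; the calibration is good to about 2 mm. A picture is of the moment at which its call begins. There is no depth.
- close_job(): hands the job in, once; it reports no verdict.
Trained networks look in the newest picture that a camera, given by its name, has taken for a name from the list of things; names that differ only in an ending like _2 or _b are one class to them, and where a whole thing is asked for, a point or a joint stands for the part that bears it (a point fixed in the world has none). Each returns a list of dicts, best first, with "score" (0 to 1); they miss things now and then, are a little off and sometimes report something else, mostly with a low value. They report only what shows in the picture. A call takes as long as a camera call. They do not tell look-alikes from the thing itself.
- search_frame(target, camera): "bbox" ([centre column, centre row, width, height] in pixels, round what is visible of it).
- trace(target, camera): "mask" (384x512 bool, what is visible of it) and "bbox" ([centre column, centre row, width, height] in pixels, round what is visible of it).
- landmark_of(target, camera): "position" ([column, row] in pixels: a listed point, or the origin of a listed thing).
The state is a dict: "clock": time; "joint_pos": joint angles; "qvel": joint speeds; "tau": joint torques, N m; "tool_pos": TCP position; "orientation": TCP orientation; "force": force on the tool from outside, world axes, zero at the start; "moment": the same for the moment, N m; "opening": finger opening in m.
Only numpy, scipy, OpenCV 4.12 (cv2) and the standard library are available. Lean on these libraries where they do the work, as an engineer would, in place of code of your own. Each camera call takes 0.05 s, during which the arm holds its last target.

## Working session

There is one attempt and no reset: what is moved stays moved. The work goes in short steps, Python scripts to look and compute and a shell command to move; the robot and the scene stay as the last step left them, time stands still between calls to the robot, and variables do not carry over. Pictures are saved under pics/ and viewed, and the job is handed in when it is done.

```bash
ls; mkdir -p pics; python3 - <<'E'
from plant import *
import cv2
o=get_obs(); print({k:(v if not hasattr(v,'tolist') else [round(x,4) for x in v.tolist()]) for k,v in o.items()})
for n in ["scene","top","wrist"]:
    s=snapshot(n); cv2.imwrite(f"pics/{n}0.png",s["image"][:,:,::-1]); print(n,s["fx"],s["k1"],s["rvec"],s["tvec"])
E
```

```text
pics
{'clock': 0.0, 'joint_pos': [90.305, 20.5905, 0.635, -0.0187, -70.1367, -16.5071], 'qvel': [0.0064, -0.0935, 0.0145, -0.0111, -0.0122, 0.0684], 'tau': [0.0003, -58.2725, 29.3055, 6.9974, 0.0069, -0.0002], 'tool_pos': [0.1882, 0.6477, 0.2256], 'orientation': [179.9066, -0.0093, -16.2084], 'force': [0.689, -0.3817, -0.0548], 'moment': [0.0005, 0.0385, -0.0181], 'opening': 0.08763792405331758}
scene 391.1393936384589 0.03165615111557267 [ 2.10766827 -0.50034665  0.28439716] [-0.53193396  0.20393145  0.89733942]
top 451.77885762855976 -0.12785605578943188 [ 2.09539673 -2.14757357  0.20766042] [-0.07309313  0.5635497   1.15953221]
wrist 273.4928187858514 0.007305224241988752 [-1.75914047  2.34562317  0.36621891] [ 0.67531061 -0.03821509  0.39070691]
```

View pics/scene0.png

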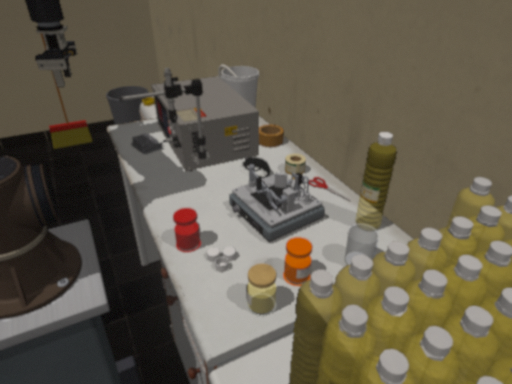

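View pics/top0.png

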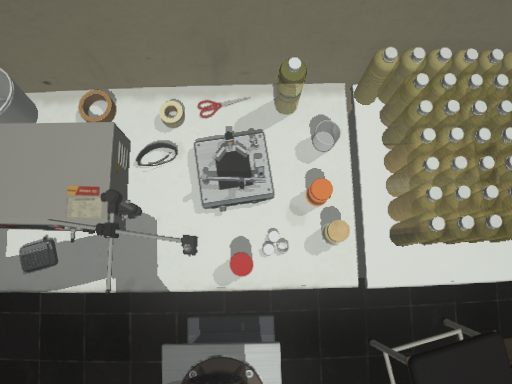

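View pics/wrist0.png

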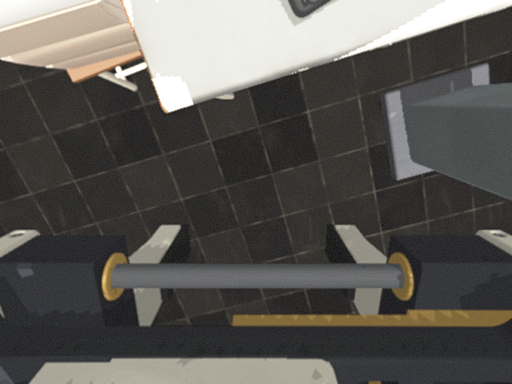

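```bash
cat > h.py <<'E'
from plant import *
import numpy as np, cv2
from scipy.spatial.transform import Rotation as Ro
def cam(s):
    R=cv2.Rodrigues(np.array(s["rvec"],float))[0]; t=np.array(s["tvec"],float).ravel(); return R,t
def proj(s,P):
    R,t=cam(s); p=np.atleast_2d(P)@R.T+t; a=p[:,:2]/p[:,2:]; r2=(a**2).sum(1,keepdims=True); a=a*(1+s["k1"]*r2)
    return np.c_[a[:,0]*s["fx"]+s["cx"],a[:,1]*s["fy"]+s["cy"]]
def ray(s,uv):
    R,t=cam(s); d=np.array([(uv[0]-s["cx"])/s["fx"],(uv[1]-s["cy"])/s["fy"]]); a=d.copy()
    for _ in range(20): a=d/(1+s["k1"]*(a@a))
    v=R.T@np.array([a[0],a[1],1]); return -R.T@t, v/np.linalg.norm(v)
def atz(s,uv,z):
    c,v=ray(s,uv); return c+v*(z-c[2])/v[2]
def tri(rays):
    A=np.zeros((3,3));b=np.zeros(3)
    for c,v in rays:
        M=np.eye(3)-np.outer(v,v);A+=M;b+=M@c
    p=np.linalg.solve(A,b); return p,[float(np.linalg.norm(np.cross(p-c,v))) for c,v in rays]
def crop(s,u0,v0,w,h,f,name):
    cv2.imwrite(f"pics/{name}.png",cv2.resize(s["image"][v0:v0+h,u0:u0+w,::-1],None,fx=f,fy=f,interpolation=cv2.INTER_CUBIC))
E
python3 - <<'E'
from h import *
S={n:snapshot(n) for n in ["scene","top","wrist"]}
for n,s in S.items():
    R,t=cam(s); print(n,"campos",-R.T@t,"fwd",R[2]); print(proj(s,[[.188,.648,.2256],[0.6,0,0]]))
for t in ["shaker","gate_knob","gate_hinge","stud_hole","clip_coil","clip_seat","jar_mid","beaker","glasses","v_home"]:
    for n in ["scene","top"]:
        r=landmark_of(t,n); print(t,n,[( [round(float(x),1) for x in q["position"]],round(q["score"],2)) for q in r[:4]])
crop(S["top"],150,100,160,120,5,"top1"); crop(S["scene"],200,140,160,120,5,"scene1")
E
```

```text
scene campos [ 0.17750757 -0.80653175  0.66914678] fwd [ 0.38509802  0.74147696 -0.54946468]
[[ 64.87024412  80.88703334]
 [261.30676249 205.47586664]]
top campos [ 0.32955446 -0.08072293  1.24592275] fwd [ 0.19113802 -0.00511252 -0.98154986]
[[-57.90573876 337.61570214]
 [218.81255251 179.49707117]]
wrist campos [0.26887271 0.62561303 0.38330317] fwd [-0.29360141  0.08513123 -0.95212966]
[[ 259.01172841  238.86028044]
 [ 966.78547347 -629.95592156]]
shaker scene [([274.7, 213.2], 0.61)]
shaker top [([235.0, 170.5], 0.97)]
gate_knob scene [([258.5, 184.1], 0.61), ([273.0, 212.1], 0.43)]
gate_knob top [([238.7, 184.3], 0.58), ([158.8, 157.6], 0.57)]
gate_hinge scene [([254.4, 167.4], 0.55)]
gate_hinge top [([203.3, 173.8], 0.89)]
stud_hole scene [([278.9, 204.4], 0.58)]
stud_hole top [([257.8, 174.6], 0.57)]
clip_coil scene [([358.5, 260.5], 0.66), ([305.4, 177.0], 0.38)]
clip_coil top [([252.6, 141.2], 0.58), ([335.5, 231.8], 0.46), ([202.7, 174.6], 0.26)]
clip_seat scene [([309.5, 194.2], 0.6)]
clip_seat top [([260.1, 139.1], 0.45)]
jar_mid scene [([184.3, 228.9], 0.91), ([258.9, 289.2], 0.81), ([294.5, 262.7], 0.75)]
jar_mid top [([319.3, 191.0], 0.93), ([336.3, 232.0], 0.82), ([240.5, 263.6], 0.6)]
beaker scene [([354.9, 262.3], 0.91)]
beaker top [([321.8, 145.5], 0.6)]
glasses scene [([252.8, 170.4], 0.5)]
glasses top [([159.9, 155.5], 0.66)]
v_home scene [([280.8, 190.8], 0.84)]
v_home top [([232.0, 161.4], 0.7)]
```

View pics/top1.png

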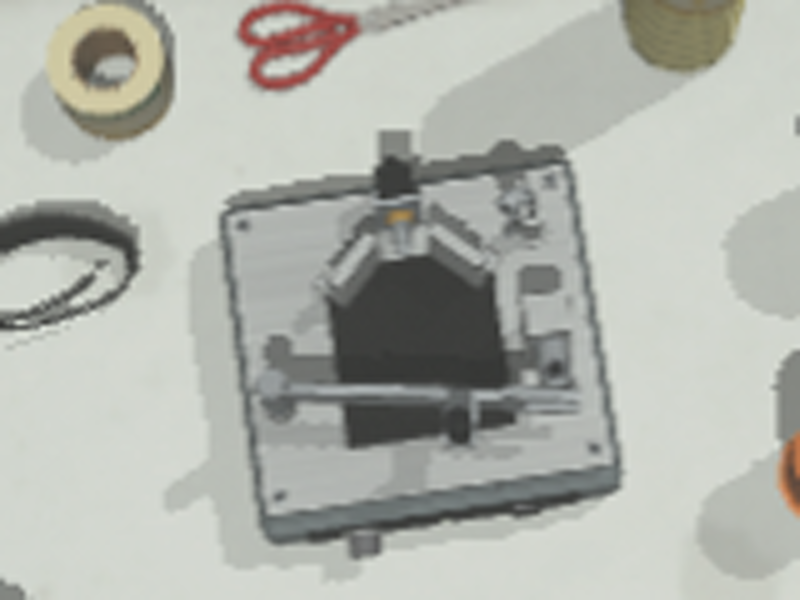

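View pics/scene1.png

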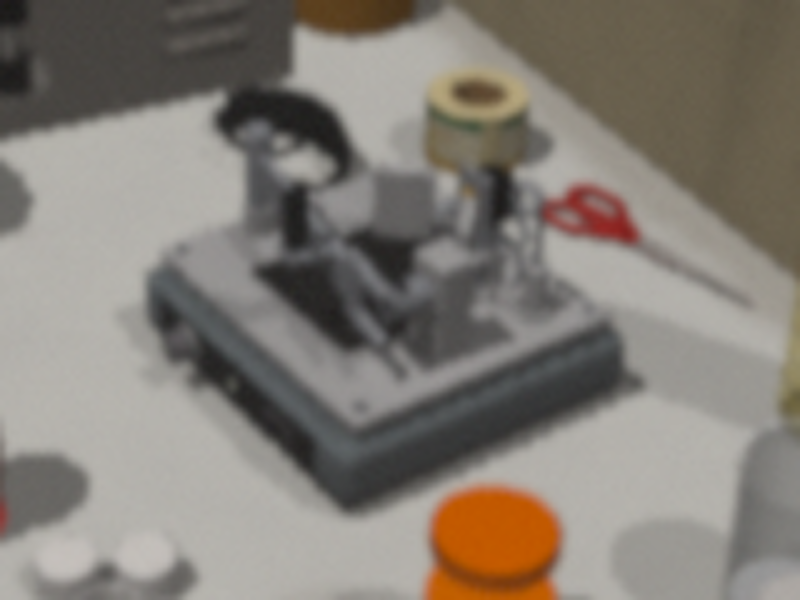

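```bash
python3 - <<'E'
from h import *
S={n:snapshot(n) for n in ["scene","top"]}
T,C=S["top"],S["scene"]
cr=[(225,210),(565,160),(617,470),(268,518)]
P=[atz(T,(150+a/5,100+b/5),.058) for a,b in cr]
for p in P: print(p.round(4))
print("mid",np.mean(P,0))
for i in range(4): d=P[(i+1)%4]-P[i]; print(np.linalg.norm(d),np.degrees(np.arctan2(d[1],d[0])))
for nm,a,b in [("knob",(238.7,184.3),(258.5,184.1)),("hinge",(203.3,173.8),(254.4,167.4)),("stud",(257.8,174.6),(278.9,204.4)),("coil",(252.6,141.2),(305.4,177.0)),("seat",(260.1,139.1),(309.5,194.2)),("jar",(336.3,232),(258.9,289.2)),("redjar",(240.5,263.6),(184.3,228.9)),("orange",(319.3,191),(294.5,262.7)),("shaker",(235,170.5),(274.7,213.2)),("vhome",(232,161.4),(280.8,190.8)),("beaker",(321.8,145.5),(354.9,262.3)),("glasses",(159.9,155.5),(252.8,170.4))]:
    p,e=tri([ray(T,a),ray(C,b)]); print(nm,p.round(4),np.round(e,4))
print(atz(T,(321.8,145.5),0),atz(T,(158,156),0.02), atz(T,(337,231),.094))
E
```

```text
[0.6943 0.0605 0.058 ]
[ 0.7181 -0.1267  0.058 ]
[ 0.5442 -0.1492  0.058 ]
[0.5227 0.0376 0.058 ]
mid [ 0.61982189 -0.04444703  0.058     ]
0.18877373141911355 -82.73472169795528
0.17541967282557955 -172.6289234524515
0.18804027144321686 96.54743146716628
0.1730668391055329 7.620223363494793
knob [ 0.5604 -0.0582  0.1193] [0. 0.]
hinge [0.5925 0.0323 0.1121] [0.0009 0.0009]
stud [ 0.594  -0.1086  0.077 ] [0. 0.]
coil [ 0.673  -0.0976  0.1311] [0.003 0.003]
seat [ 0.6857 -0.1158  0.0864] [0.0036 0.0036]
jar [ 0.4362 -0.3135  0.0472] [0.0028 0.0028]
redjar [ 0.3596 -0.0565  0.0442] [0.003 0.003]
orange [ 0.5483 -0.2741  0.0389] [0.0047 0.0047]
shaker [ 0.6229 -0.045  -0.004 ] [0.0031 0.0031]
vhome [ 0.6366 -0.0409  0.0647] [0.0017 0.0017]
beaker [ 0.697  -0.2992 -0.0047] [0.003 0.003]
glasses [0.6637 0.1684 0.0117] [0.0079 0.0079]
[ 0.69283301 -0.29688267  0.        ] [0.66780626 0.16987879 0.02      ] [ 0.4371207  -0.30729638  0.094     ]
```

```bash
python3 - <<'E'
from h import *
S={n:snapshot(n) for n in ["scene","top"]}
crop(S["top"],0,110,220,190,3.6,"top2"); crop(S["scene"],80,50,200,150,4,"scene2")
E
```

```text
(no output)
```

View pics/top2.png

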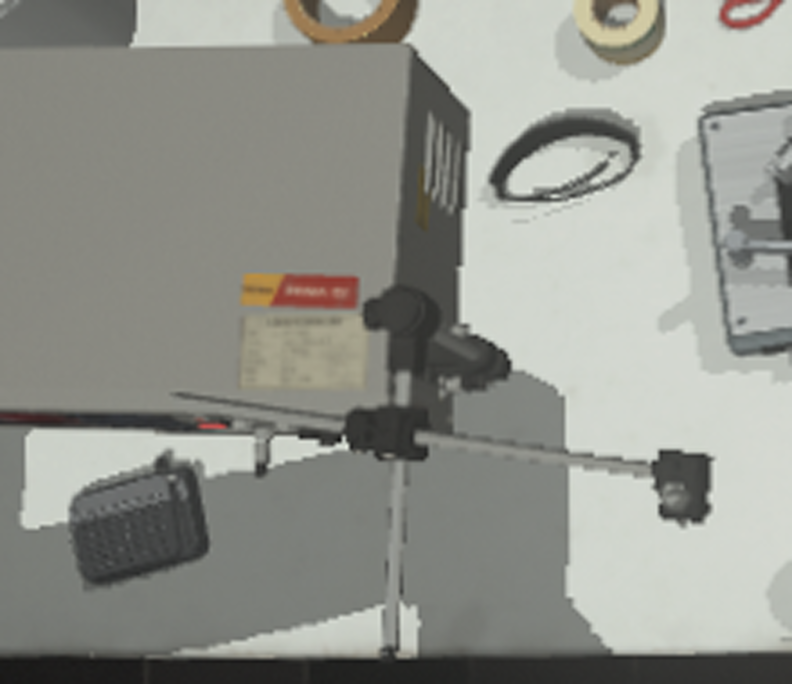

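View pics/scene2.png

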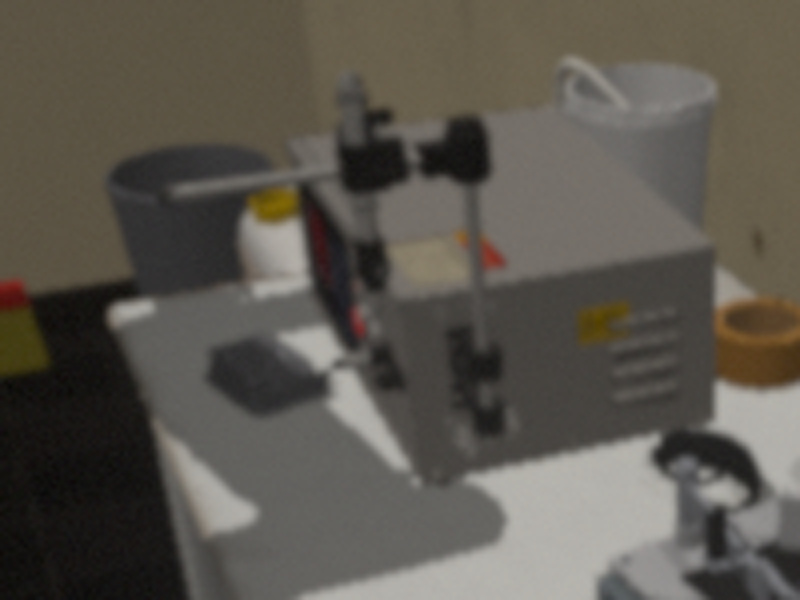

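```bash
python3 - <<'E'
from h import *
S={n:snapshot(n) for n in ["scene","top"]}
T,C=S["top"],S["scene"]
t=lambda a,b:(a/3.6,110+b/3.6); c=lambda a,b:(80+a/4,50+b/4)
for nm,a,b in [("clamp",t(390,430),c(370,165)),("block",t(682,485),c(465,150)),("poletop",t(390,650),c(165,190)),("rodend?",t(685,500),c(487,420)),("ovencorner",t(410,45),c(710,245)),("b2",t(410,310),c(375,180)),("b3",t(490,360),c(465,150))]:
    p,e=tri([ray(T,a),ray(C,b)]); print(nm,p.round(3),np.round(e,3))
E
```

```text
clamp [0.435 0.219 0.294] [0.002 0.002]
block [0.417 0.028 0.366] [0.026 0.026]
poletop [0.303 0.215 0.298] [0.001 0.001]
rodend? [0.422 0.05  0.181] [0.027 0.027]
ovencorner [0.715 0.254 0.173] [0.001 0.001]
b2 [0.473 0.218 0.284] [0.034 0.034]
b3 [0.476 0.152 0.319] [0.007 0.007]
```

```bash
python3 - <<'E'
from h import *
S={n:snapshot(n) for n in ["scene","top"]}
T,C=S["top"],S["scene"]
for px in [(189.5,244.7),(136,209),(113,197),(108,229)]:
  for z in [0,.05,.1,.15,.2,.25,.3,.35]:
    p=atz(T,px,z); q=proj(C,p)[0]; print(px,p.round(3),((q-[80,50])*4).round())
E
```

```text
(189.5, 244.7) [0.418 0.083 0.   ] [446. 627.]
(189.5, 244.7) [0.415 0.077 0.05 ] [438. 575.]
(189.5, 244.7) [0.411 0.07  0.1  ] [430. 520.]
(189.5, 244.7) [0.408 0.063 0.15 ] [420. 461.]
(189.5, 244.7) [0.404 0.057 0.2  ] [411. 399.]
(189.5, 244.7) [0.401 0.05  0.25 ] [400. 332.]
(189.5, 244.7) [0.397 0.044 0.3  ] [389. 260.]
(189.5, 244.7) [0.393 0.037 0.35 ] [376. 182.]
(136, 209) [0.521 0.234 0.   ] [507. 494.]
(136, 209) [0.513 0.222 0.05 ] [500. 450.]
(136, 209) [0.506 0.209 0.1  ] [492. 402.]
(136, 209) [0.498 0.196 0.15 ] [483. 352.]
(136, 209) [0.49  0.184 0.2  ] [473. 298.]
(136, 209) [0.483 0.171 0.25 ] [463. 239.]
(136, 209) [0.475 0.158 0.3  ] [452. 176.]
(136, 209) [0.467 0.146 0.35 ] [440. 108.]
(113, 197) [0.557 0.301 0.   ] [519. 447.]
(113, 197) [0.548 0.286 0.05 ] [512. 405.]
(113, 197) [0.539 0.271 0.1  ] [504. 361.]
(113, 197) [0.53  0.255 0.15 ] [495. 313.]
(113, 197) [0.52 0.24 0.2 ] [486. 261.]
(113, 197) [0.511 0.225 0.25 ] [476. 206.]
(113, 197) [0.502 0.209 0.3  ] [466. 146.]
(113, 197) [0.493 0.194 0.35 ] [454.  82.]
(108, 229) [0.466 0.313 0.   ] [412. 465.]
(108, 229) [0.461 0.297 0.05 ] [405. 422.]
(108, 229) [0.455 0.281 0.1  ] [398. 376.]
(108, 229) [0.45  0.266 0.15 ] [391. 327.]
(108, 229) [0.444 0.25  0.2  ] [382. 275.]
(108, 229) [0.439 0.234 0.25 ] [373. 218.]
(108, 229) [0.433 0.218 0.3  ] [364. 157.]
(108, 229) [0.428 0.202 0.35 ] [353.  91.]
```

```bash
python3 -m inch '[{"dz":-62},{"dz":-124},{"dz":-186},{"dz":-248},{"dz":-300},{"dz":-300}]'
```

```text
$[0]: bad value
```

```bash
python3 -m inch '[{"ax":0,"ay":0,"az":0,"dx":0,"dy":0,"dz":-62,"fingers":60},{"ax":0,"ay":0,"az":0,"dx":0,"dy":0,"dz":-124,"fingers":60},{"ax":0,"ay":0,"az":0,"dx":0,"dy":0,"dz":-186,"fingers":60},{"ax":0,"ay":0,"az":0,"dx":0,"dy":0,"dz":-248,"fingers":60},{"ax":0,"ay":0,"az":0,"dx":0,"dy":0,"dz":-300,"fingers":60}]'
```

```text
clock: 2.33
tool_pos: [0.1885, 0.6476, 0.5298]
orientation: [-179.9, 0.0, -16.2]
force: [-0.2, 1.5, 0.5]
opening: 0.0602
```

```bash
python3 -m inch '[{"ax":0,"ay":0,"az":-10,"dx":44,"dy":43,"dz":-300,"fingers":60},{"ax":0,"ay":0,"az":-23,"dx":88,"dy":87,"dz":-300,"fingers":60}]' 2>&1 | head -3; python3 -c "
from h import *
o=get_obs();print(o['tool_pos'],o['joint_pos'],o['clock'])"
```

```text
clock: 2.58
tool_pos: [0.2071, 0.6136, 0.6459]
orientation: [180.0, 0.0, 4.9]
[0.20710833 0.61364262 0.64591736] [ 8.85769181e+01  2.41793672e+01  6.07679597e+01  8.85060234e-04
 -1.26596874e+02  6.35660197e+00] 2.575
```

```bash
python3 -m inch '[{"ax":0,"ay":0,"az":0,"dx":22,"dy":55,"dz":40,"fingers":60},{"ax":0,"ay":0,"az":0,"dx":44,"dy":110,"dz":80,"fingers":60},{"ax":0,"ay":0,"az":0,"dx":66,"dy":165,"dz":100,"fingers":60},{"ax":0,"ay":0,"az":0,"dx":88,"dy":222,"dz":100,"fingers":60},{"ax":0,"ay":0,"az":0,"dx":110,"dy":280,"dz":100,"fingers":60},{"ax":0,"ay":0,"az":0,"dx":132,"dy":338,"dz":100,"fingers":60},{"ax":0,"ay":0,"az":0,"dx":155,"dy":395,"dz":100,"fingers":60},{"ax":0,"ay":0,"az":0,"dx":178,"dy":450,"dz":100,"fingers":60}]'; python3 -c "
from h import *
o=get_obs();print(o['tool_pos'],o['joint_pos'],o['clock'])"
```

```text
clock: 3.58
tool_pos: [0.4128, 0.1929, 0.545]
orientation: [-179.9, -0.1, 4.6]
force: [1.4, 0.7, -0.9]
opening: 0.06
[0.41281827 0.19285189 0.5450074 ] [ 4.99373047e+01 -3.24804754e+00  1.22149430e+01  3.48941720e-03
 -1.05376942e+02  4.46429550e+01] 3.575
```

```bash
python3 -m inch '[{"ax":0,"ay":0,"az":0,"dx":28,"dy":52,"dz":0,"fingers":60},{"ax":0,"ay":0,"az":0,"dx":56,"dy":105,"dz":0,"fingers":60},{"ax":0,"ay":0,"az":-2,"dx":84,"dy":158,"dz":10,"fingers":60},{"ax":0,"ay":0,"az":-2.6,"dx":112,"dy":210,"dz":30,"fingers":60},{"ax":0,"ay":0,"az":-2.6,"dx":137,"dy":255,"dz":60,"fingers":60},{"ax":0,"ay":0,"az":-2.6,"dx":137,"dy":255,"dz":122,"fingers":60},{"ax":0,"ay":0,"az":-2.6,"dx":137,"dy":255,"dz":184,"fingers":60},{"ax":0,"ay":0,"az":-2.6,"dx":137,"dy":255,"dz":215,"fingers":60}]'; python3 - <<'E'
from h import *
s=snapshot("wrist"); o=get_obs();print(o['tool_pos'],o['orientation'],o['joint_pos'],o['clock'])
cv2.imwrite("pics/w1.png",cv2.resize(s["image"][:,:,::-1],None,fx=1.56,fy=1.56,interpolation=cv2.INTER_CUBIC))
import pickle; pickle.dump((s,o),open("w1.pkl","wb"))
E
```

```text
clock: 4.58
tool_pos: [0.5678, -0.0489, 0.3258]
orientation: [-180.0, 0.2, 7.1]
force: [0.2, -0.5, 1.2]
opening: 0.0601
[ 0.56681326 -0.04846538  0.3227136 ] [-179.93784166    0.4711005     7.0888834 ] [ 14.72859376   8.10795327  -3.4932985   -0.12662254 -78.85743051
  82.38500133] 4.625
```

View pics/w1.png

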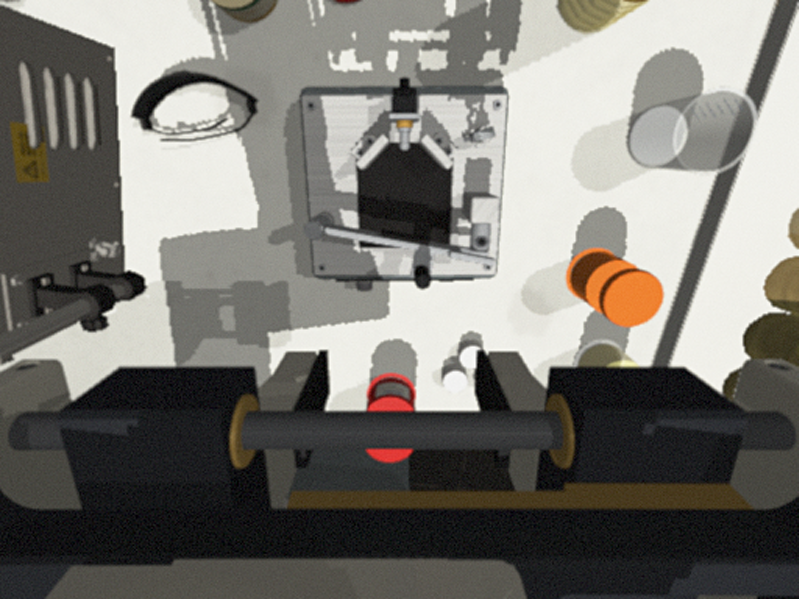

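```bash
python3 - <<'E'
from h import *
import pickle
s,o=pickle.load(open("w1.pkl","rb"))
crop(s,185,45,150,140,5.3,"w1c")
S={"wrist":s}
for t,z in [("gate_knob",.13),("gate_hinge",.13),("stud_hole",.1),("clip_coil",.13),("clip_seat",.095),("v_home",.06),("shaker",0)]:
    for q in landmark_of(t,"wrist")[:3]:
        print(t,np.round(q["position"],1),round(q["score"],2),atz(s,q["position"],z).round(4))
E
```

```text
gate_knob [273.5 181.9] 0.77 [ 0.5511 -0.0718  0.13  ]
gate_hinge [198.2 148.2] 0.62 [0.5841 0.0311 0.13  ]
stud_hole [309.4 152.6] 0.62 [ 0.5913 -0.1189  0.1   ]
clip_coil [306.2  83.8] 0.44 [ 0.6777 -0.0935  0.13  ]
clip_seat [311.5  84.7] 0.51 [ 0.68   -0.1062  0.095 ]
v_home [260. 114.] 0.76 [ 0.6331 -0.0438  0.06  ]
shaker [260.5 116.4] 0.96 [ 0.6266 -0.046   0.    ]
```

View pics/w1c.png

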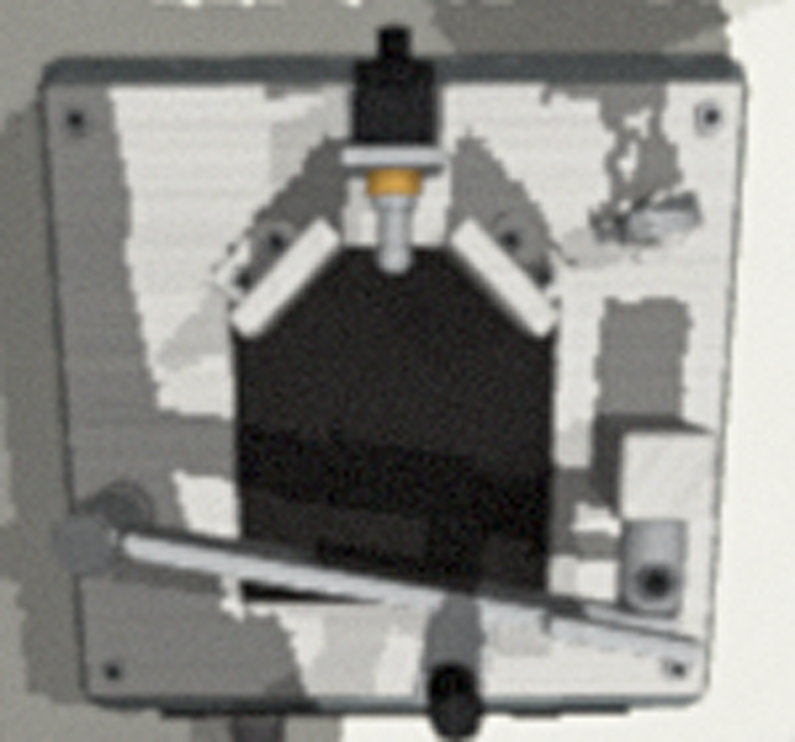

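```bash
python3 - <<'E'
from h import *
import pickle
s,o=pickle.load(open("w1.pkl","rb"))
c=lambda a,b,z: atz(s,(185+a/5.3,45+b/5.3),z)
P=[c(76,119,.058),c(709,117,.058),c(678,670,.058),c(112,671,.058)]
for i in range(4): d=P[(i+1)%4]-P[i]; print(np.linalg.norm(d),np.degrees(np.arctan2(d[1],d[0])))
m=np.mean(P,0);print("mid",m)
print("stud hole",c(656,582,.108)); print("knob",c(453,678,.146)); print("hinge",c(92,535,.125))
print("pin tip",c(395,268,.088))
yaw=np.radians(7.4);R=np.array([[np.cos(yaw),-np.sin(yaw)],[np.sin(yaw),np.cos(yaw)]])
for n,p in [("stud",c(656,582,.108)),("knob",c(453,678,.146)),("hinge",c(92,535,.125)),("pin",c(395,268,.088)),("clip",c(650,215,.13)),("plateL",c(335,235,.104)),("plateR",c(455,235,.104)),("pl",c(235,325,.104)),("pr",c(555,315,.104))]: print(n,(R.T@(p-m)[:2]).round(4))
E
```

```text
0.16994394025128073 -82.791039805925
0.15276285829359892 -172.42220744995495
0.17064732332529822 97.16019768216002
0.1526147178891153 7.314101850375695
mid [ 0.62064338 -0.04429951  0.058     ]
stud hole [ 0.58946805 -0.11686987  0.108     ]
knob [ 0.56695698 -0.06481336  0.146     ]
hinge [0.58674325 0.02683361 0.125     ]
pin tip [ 0.65825876 -0.03970519  0.088     ]
stud [-0.0403 -0.068 ]
knob [-0.0559 -0.0134]
hinge [-0.0245  0.0749]
pin [ 0.0379 -0.0003]
clip [ 0.0482 -0.058 ]
plateL [0.0454 0.0145]
plateR [ 0.0452 -0.0149]
pl [0.0244 0.0398]
pr [ 0.0263 -0.04  ]
```

```bash
python3 - <<'E'
from h import *
import pickle
s,o=pickle.load(open("w1.pkl","rb"))
m=np.array([.62064,-.0443]);yaw=np.radians(7.35);R=np.array([[np.cos(yaw),-np.sin(yaw)],[np.sin(yaw),np.cos(yaw)]])
c=lambda a,b,z: atz(s,(185+a/5.3,45+b/5.3),z)
for p in (c(455,715,.146),c(453,683,.112),c(125,545,.112),c(700,655,.112),c(455,600,.112)): print(p.round(4),(R.T@(p[:2]-m)).round(4))
for g in (5,8,10,12,14,16):
  a=np.radians(g+12.1); k=np.array([-.0275,.075])+.1*np.array([-np.sin(a),-np.cos(a)])
  k3=R@k+m
  q=proj(s,np.array([[*k3,.112],[*k3,.146]])); e=np.array([-.0275,.075])+.145*np.array([-np.sin(np.radians(g)),-np.cos(np.radians(g))]); qe=proj(s,np.r_[R@e+m,.112])
  print(g,k3.round(4),((q-[185,45])*5.3).round(0).tolist(),((qe-[185,45])*5.3).round(0).tolist())
E
```

```text
[ 0.5579 -0.0666  0.146 ] [-0.0651 -0.014 ]
[ 0.557  -0.0677  0.112 ] [-0.0661 -0.0151]
[0.5829 0.0206 0.112 ] [-0.0292  0.0692]
[ 0.5725 -0.131   0.112 ] [-0.0588 -0.0798]
[ 0.5791 -0.0652  0.112 ] [-0.0439 -0.0154]
5 [ 0.5668 -0.072 ] [[474.0, 649.0], [483.0, 682.0]] [[664.0, 585.0]]
8 [ 0.5617 -0.071 ] [[468.0, 667.0], [475.0, 702.0]] [[660.0, 613.0]]
10 [ 0.5583 -0.0701] [[463.0, 679.0], [470.0, 715.0]] [[655.0, 632.0]]
12 [ 0.555  -0.0692] [[457.0, 691.0], [464.0, 728.0]] [[651.0, 651.0]]
14 [ 0.5516 -0.0681] [[452.0, 703.0], [458.0, 740.0]] [[645.0, 669.0]]
16 [ 0.5483 -0.0669] [[446.0, 714.0], [451.0, 753.0]] [[640.0, 687.0]]
```

```bash
python3 - <<'E'
from h import *
import pickle
s,o=pickle.load(open("w1.pkl","rb"))
P=[[.418,.083,0],[.411,.07,.1],[.404,.057,.2],[.397,.044,.3],[.39,.035,.36],[.435,.219,.294],[.303,.215,.298],[.476,.152,.319],[.475,.158,.3],[.49,.184,.2],[.506,.209,.1]]
for p,q in zip(P,proj(s,P)*1.56): print(p,q.round())
T=snapshot("top");C=snapshot("scene")
crop(T,60,150,200,150,4,"top3");crop(C,80,30,220,180,3.6,"scene3")
E
```

```text
[0.418, 0.083, 0] [281. 342.]
[0.411, 0.07, 0.1] [267. 390.]
[0.404, 0.057, 0.2] [246. 465.]
[0.397, 0.044, 0.3] [208. 596.]
[0.39, 0.035, 0.36] [170. 740.]
[0.435, 0.219, 0.294] [-112.  508.]
[0.303, 0.215, 0.298] [-63. 679.]
[0.476, 0.152, 0.319] [-45. 493.]
[0.475, 0.158, 0.3] [-19. 466.]
[0.49, 0.184, 0.2] [ 70. 350.]
[0.506, 0.209, 0.1] [120. 285.]
```

View pics/scene3.png

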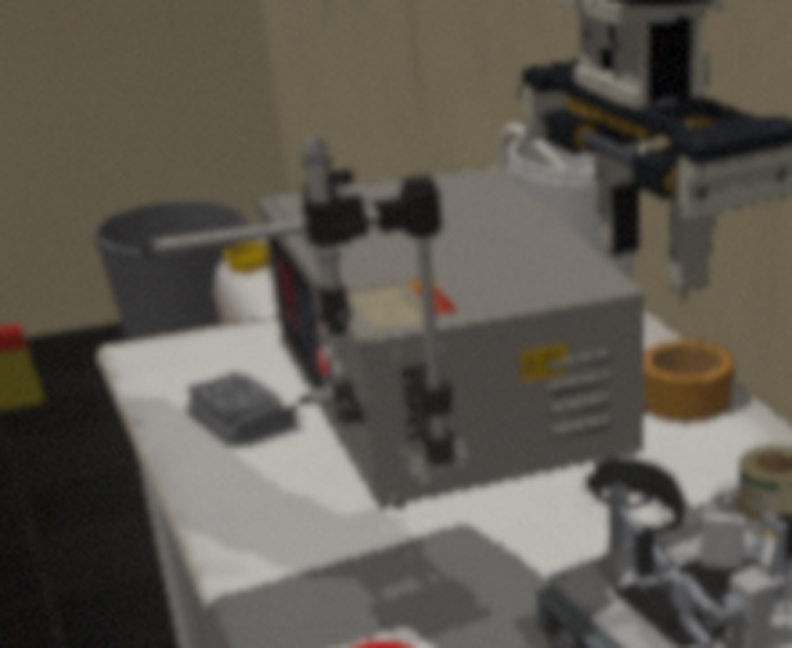

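View pics/top3.png

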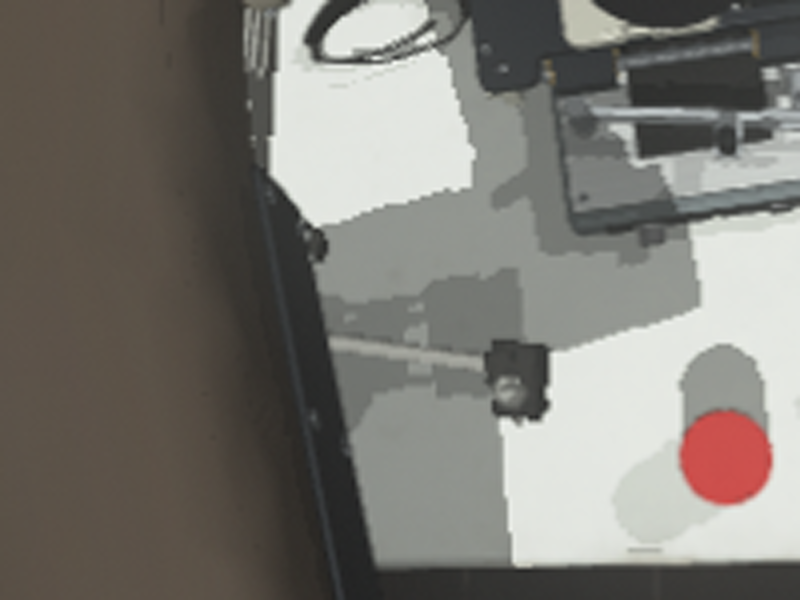

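```bash
python3 -m inch '[{"ax":0,"ay":0,"az":0,"dx":-6,"dy":9,"dz":55,"fingers":40},{"ax":0,"ay":0,"az":0,"dx":-11,"dy":18,"dz":110,"fingers":40},{"ax":0,"ay":0,"az":0,"dx":-11,"dy":18,"dz":150,"fingers":40},{"ax":0,"ay":0,"az":0,"dx":-11,"dy":18,"dz":150,"fingers":40}]'; cat > w.py <<'E'
from h import *
import sys,pickle
n=sys.argv[1]
s=snapshot("wrist"); o=get_obs();print(np.round(o['tool_pos'],4),np.round(o['orientation'],2),np.round(o['joint_pos'],1),np.round(o['force'],1),round(o['opening'],4),o['clock'])
cv2.imwrite(f"pics/{n}.png",cv2.resize(s["image"][:,:,::-1],None,fx=1.56,fy=1.56,interpolation=cv2.INTER_CUBIC))
pickle.dump((s,o),open(n+".pkl","wb"))
E
python3 w.py w2
```

```text
clock: 5.58
tool_pos: [0.559, -0.0679, 0.1773]
orientation: [180.0, 0.3, 7.1]
force: [-0.1, -0.9, 1.1]
opening: 0.0404
[ 0.5607 -0.0678  0.1797] [1.7996e+02 8.0000e-02 7.1600e+00] [ 13.   12.3 -17.2   0.  -60.5  84.2] [-0.2  0.2  1.1] 0.0399 5.625
```

View pics/w2.png

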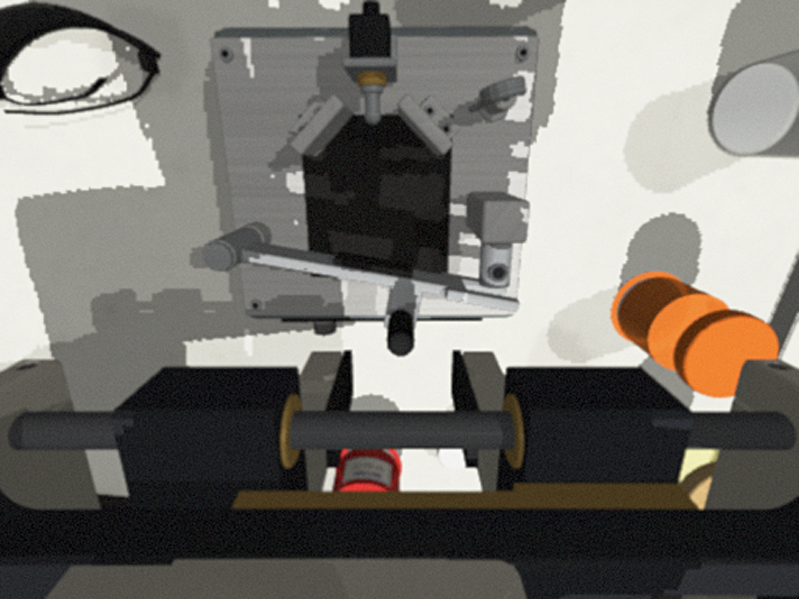

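```bash
python3 - <<'E'
from h import *
import pickle
s,o=pickle.load(open("w2.pkl","rb"))
m=np.array([.62064,-.0443]);yaw=np.radians(7.35);R=np.array([[np.cos(yaw),-np.sin(yaw)],[np.sin(yaw),np.cos(yaw)]])
crop(s,130,0,220,150,3.6,"w2c"); crop(s,200,150,100,90,6,"w2k")
def f(n,u,v,z):
    p=atz(s,(u,v),z); print(n,p.round(4),(R.T@(p[:2]-m)).round(4))
f("knob",257,219.5,.146);f("stud",497/1.56,271/1.56,.108);f("hinge",221/1.56,252/1.56,.125)
P=[(226,54),(523,52),(484,0),(257,304)]
for a,b in P: f("screw",a/1.56,b/1.56,.058)
for t,z in [("gate_knob",.13),("clip_coil",.13),("clip_seat",.095),("stud_hole",.1)]:
    for q in landmark_of(t,"wrist")[:3]: print(round(q["score"],2),np.round(q["position"],1)*1.56,end=' ');f(t,*q["position"],z)
E
```

```text
knob [ 0.5586 -0.0669  0.146 ] [-0.0644 -0.0145]
stud [ 0.5903 -0.1158  0.108 ] [-0.0393 -0.0671]
hinge [0.5869 0.0269 0.125 ] [-0.0243  0.075 ]
screw [0.6856 0.0499 0.058 ] [0.0765 0.0851]
screw [ 0.7076 -0.1187  0.058 ] [ 0.0768 -0.0849]
screw [ 0.7299 -0.0919  0.058 ] [ 0.1023 -0.0612]
screw [0.5354 0.0296 0.058 ] [-0.0751  0.0842]
0.85 [405.444 333.372] gate_knob [ 0.5568 -0.0694  0.13  ] [-0.0666 -0.0168]
0.7 [504.192  91.728] clip_coil [ 0.6748 -0.0977  0.13  ] [ 0.0469 -0.0599]
0.49 [374.088 171.444] clip_coil [ 0.6349 -0.045   0.13  ] [ 0.014  -0.0025]
0.96 [504.504  92.508] clip_seat [ 0.68   -0.1049  0.095 ] [ 0.0511 -0.0677]
0.61 [493.74  265.668] stud_hole [ 0.5912 -0.1155  0.1   ] [-0.0383 -0.0669]
```

View pics/w2c.png

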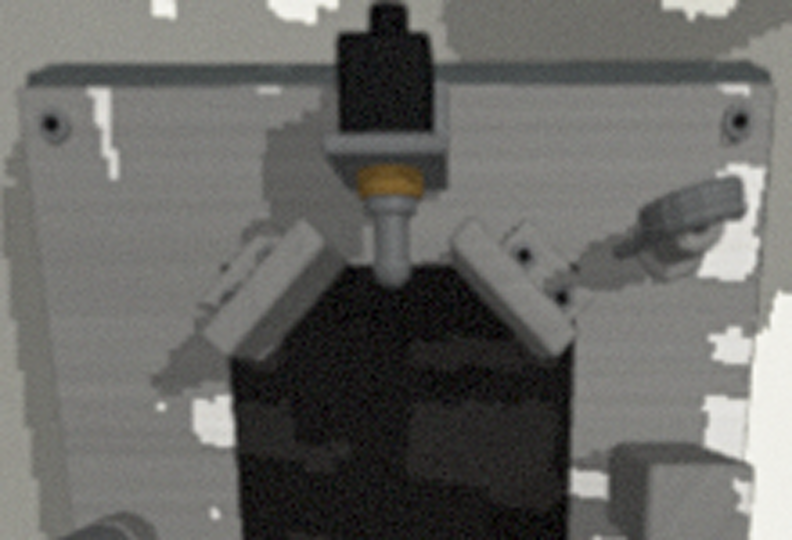

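View pics/w2k.png

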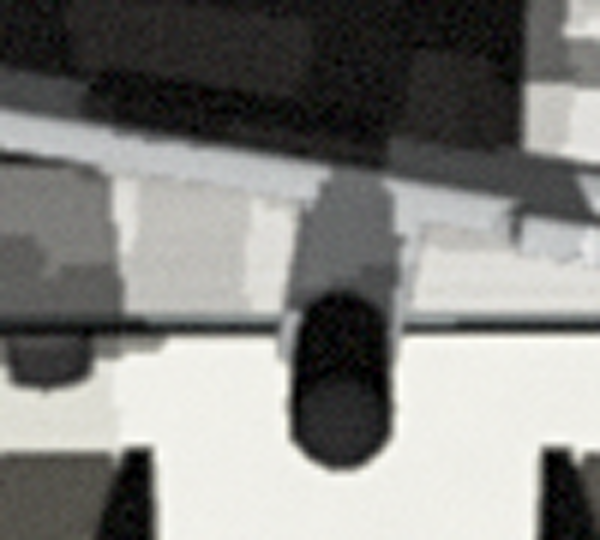

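```bash
python3 -m inch '[{"ax":0,"ay":0,"az":0,"dx":-2,"dy":-1,"dz":50,"fingers":36},{"ax":0,"ay":0,"az":0,"dx":-2,"dy":-1,"dz":62,"fingers":36},{"ax":0,"ay":0,"az":0,"dx":-2,"dy":-1,"dz":62,"fingers":10},{"ax":0,"ay":0,"az":0,"dx":-2,"dy":-1,"dz":62,"fingers":10},{"ax":0,"ay":0,"az":0,"dx":-2,"dy":-1,"dz":62,"fingers":10}]'; python3 - <<'E'
from h import *
o=get_obs();print(np.round(o['tool_pos'],4),np.round(o['orientation'],2),np.round(o['force'],1),o['opening'])
m=np.array([.62064,-.0443]);yaw=np.radians(7.35);R=np.array([[np.cos(yaw),-np.sin(yaw)],[np.sin(yaw),np.cos(yaw)]])
h=R@np.array([-.0250,.075])+m; tp=o['tool_pos'][:2]; d=R.T@(tp-h); print(np.hypot(*d)); a0=np.arctan2(-d[0],-d[1]); print("gate now",np.degrees(a0)-12.1)
y=np.radians(o['orientation'][2]); xt=np.array([np.cos(y),np.sin(y)]);yt=np.array([np.sin(y),-np.cos(y)])
r=np.hypot(*d)
for k in range(1,15):
    a=a0+np.radians(4*k); p=h+R@(r*np.array([-np.sin(a),-np.cos(a)]))-tp; print(4*k,round(1000*p@xt),round(1000*p@yt),p+tp)
E
```

```text
clock: 6.45
tool_pos: [0.5595, -0.067, 0.119]
orientation: [180.0, -0.1, 7.2]
force: [-0.4, -0.5, 3.2]
opening: 0.0132
[ 0.5595 -0.067   0.119 ] [ 1.7998e+02 -1.2000e-01  7.1600e+00] [-0.4 -0.5  3.2] 0.013233600953836671
0.09764017644796248
gate now 11.143142059474263
4 -6 -3 [ 0.55302693 -0.06492839]
8 -12 -6 [ 0.54670325 -0.06238717]
12 -18 -10 [ 0.54057224 -0.05941102]
16 -23 -14 [ 0.53466377 -0.05601444]
20 -28 -18 [ 0.52900663 -0.05221398]
24 -33 -23 [ 0.52362837 -0.04802815]
28 -38 -28 [ 0.5185552  -0.04347736]
32 -42 -34 [ 0.51381184 -0.03858376]
36 -46 -40 [ 0.5094214 -0.0333712]
40 -49 -46 [ 0.50540525 -0.02786508]
44 -52 -52 [ 0.50178298 -0.02209222]
48 -54 -58 [ 0.49857223 -0.01608075]
52 -56 -65 [ 0.49578864 -0.00985995]
56 -58 -71 [ 0.49344577 -0.00346013]
```

```bash
python3 -m inch '[{"ax":0,"ay":0,"az":4,"dx":-11,"dy":-5,"dz":0,"fingers":10},{"ax":0,"ay":0,"az":8,"dx":-20,"dy":-12,"dz":0,"fingers":10},{"ax":0,"ay":0,"az":12,"dx":-29,"dy":-19,"dz":0,"fingers":10},{"ax":0,"ay":0,"az":16,"dx":-38,"dy":-28,"dz":0,"fingers":10},{"ax":0,"ay":0,"az":20,"dx":-45,"dy":-38,"dz":0,"fingers":10},{"ax":0,"ay":0,"az":24,"dx":-50,"dy":-49,"dz":0,"fingers":10},{"ax":0,"ay":0,"az":27,"dx":-55,"dy":-60,"dz":0,"fingers":10},{"ax":0,"ay":0,"az":27,"dx":-58,"dy":-68,"dz":0,"fingers":10}]'; python3 w.py w3
```

```text
clock: 7.45
tool_pos: [0.4908, -0.008, 0.1186]
orientation: [179.8, 0.1, -19.9]
force: [-6.5, -6.5, 9.6]
opening: 0.0132
[ 0.4906 -0.0073  0.1186] [ 1.7987e+02  8.0000e-02 -1.9900e+01] [ 22.2   9.2 -30.6   0.1 -50.4  47.9] [-9.1 -5.1  9.9] 0.0138 7.5
```

View pics/w3.png

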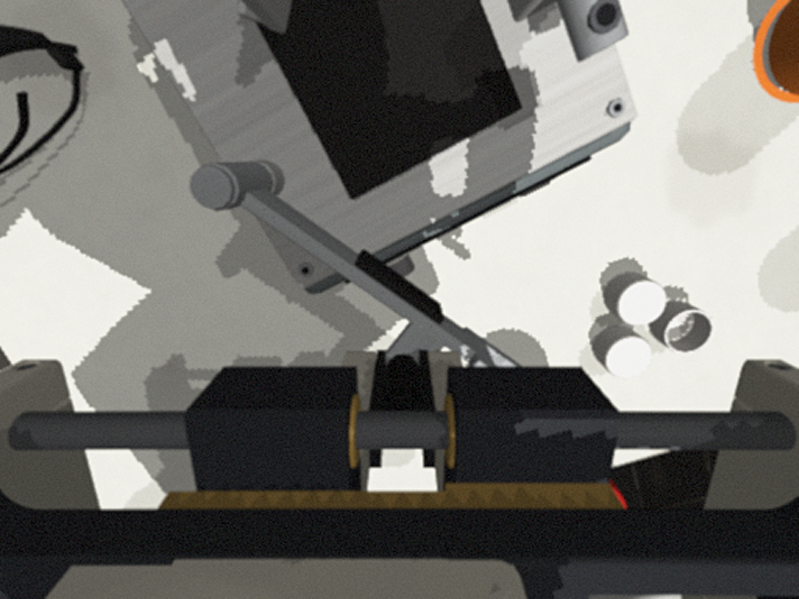

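```bash
python3 -m inch '[{"ax":0,"ay":0,"az":0,"dx":0,"dy":0,"dz":0,"fingers":40},{"ax":0,"ay":0,"az":0,"dx":0,"dy":0,"dz":-15,"fingers":40},{"ax":0,"ay":0,"az":0,"dx":0,"dy":0,"dz":-75,"fingers":60},{"ax":0,"ay":0,"az":10,"dx":6,"dy":20,"dz":-130,"fingers":76},{"ax":0,"ay":0,"az":20,"dx":12,"dy":80,"dz":-150,"fingers":76},{"ax":0,"ay":0,"az":30,"dx":18,"dy":140,"dz":-160,"fingers":76},{"ax":0,"ay":0,"az":40,"dx":24,"dy":200,"dz":-160,"fingers":76},{"ax":0,"ay":0,"az":50,"dx":27,"dy":232,"dz":-160,"fingers":76}]';python3 - <<'E'
from h import *
o=get_obs();print(np.round(o['tool_pos'],4),np.round(o['orientation'],2),np.round(o['joint_pos'],1))
T=snapshot("top");C=snapshot("scene")
crop(T,170,110,200,170,4,"top4")
for q in landmark_of("gate_knob","top"): print(q["score"],atz(T,q["position"],.13))
for t in ["jar_mid"]:
    for q in landmark_of(t,"top"): print(q["score"],q["position"],atz(T,q["position"],.047))
E
```

```text
clock: 8.5
tool_pos: [0.4386, -0.2364, 0.2792]
orientation: [-179.9, -0.1, -70.3]
force: [0.1, 0.7, -0.4]
opening: 0.0758
[ 0.4386 -0.2364  0.2792] [-1.7988e+02 -7.0000e-02 -7.0290e+01] [ -5.7   1.7 -16.3   0.  -71.9  25.4]
0.61 [336.9, 232.7] [ 0.43697276 -0.316013    0.047     ]
0.46 [240.0, 262.1] [ 0.36637516 -0.05596062  0.047     ]
```

View pics/top4.png

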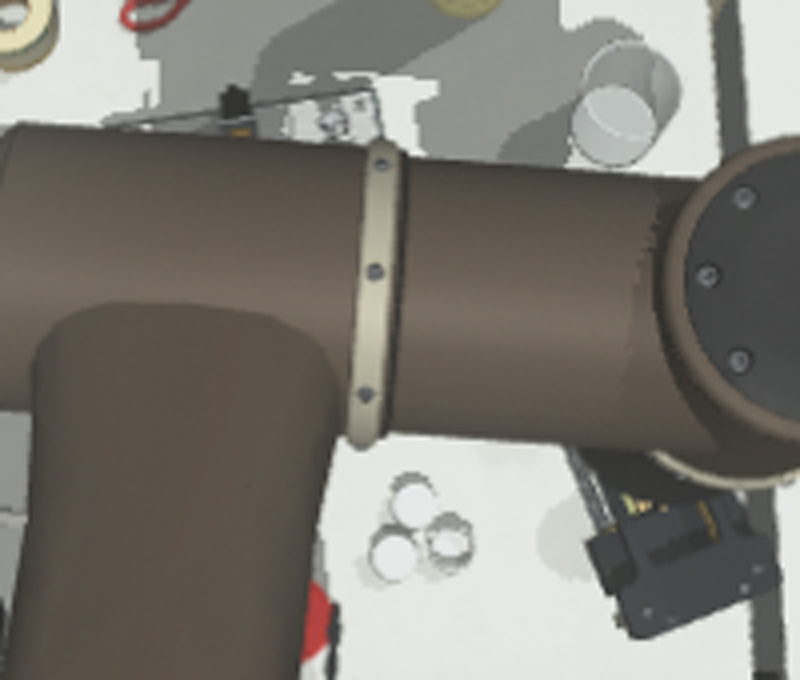

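```bash
python3 -m inch '[{"ax":0,"ay":0,"az":10,"dx":0,"dy":0,"dz":0,"fingers":76},{"ax":0,"ay":0,"az":12.3,"dx":0,"dy":0,"dz":0,"fingers":76},{"ax":0,"ay":0,"az":12.3,"dx":0,"dy":0,"dz":0,"fingers":76}]';python3 w.py w4; python3 - <<'E'
from h import *
import pickle
s,o=pickle.load(open("w4.pkl","rb"))
for q in landmark_of("jar_mid","wrist"): print(q["score"],np.round(q["position"],1)*1.56,atz(s,q["position"],.047).round(4))
for q in search_frame("jar_mid","wrist"): print(q["score"],np.round(q["bbox"],1)*1.56)
E
```

```text
clock: 9.07
tool_pos: [0.4397, -0.2331, 0.278]
orientation: [-180.0, -0.0, -82.0]
force: [-0.5, -0.3, 0.1]
opening: 0.0759
[ 0.4396 -0.2332  0.2779] [-1.7997e+02 -1.0000e-02 -8.1960e+01] [ -5.3   1.8 -16.4  -0.  -71.8  13.3] [-0.6  0.9 -0.7] 0.076 9.125
0.96 [281.736 188.76 ] [ 0.5534 -0.2748  0.047 ]
0.74 [455.364 419.952] [ 0.3595 -0.063   0.047 ]
0.88 [419.328 164.58   80.964  80.652]
0.73 [452.712 428.376  65.676 105.3  ]
0.67 [280.644 192.192  97.5    78.   ]
0.34 [312.468 480.48  103.896  57.408]
```

View pics/w4.png

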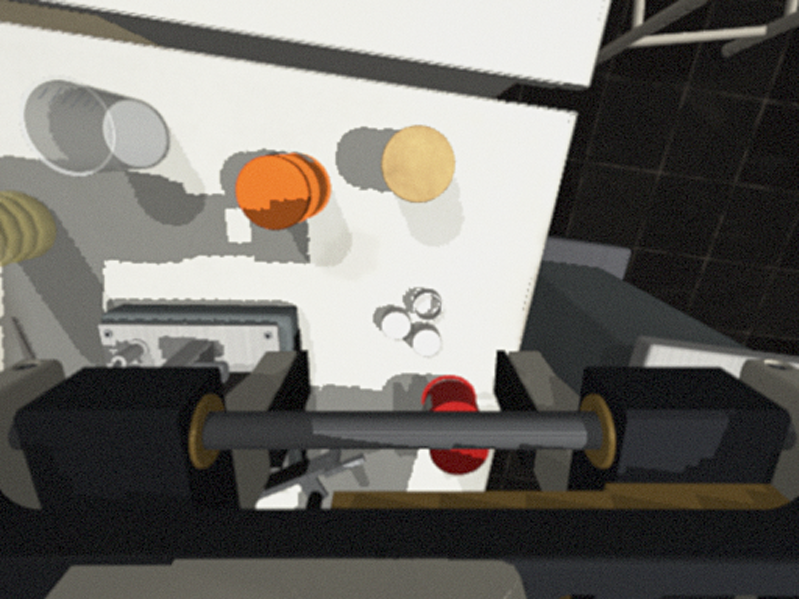

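```bash
python3 - <<'E'
from h import *
import pickle
s,o=pickle.load(open("w4.pkl","rb"))
def p(u,v,z): return atz(s,(u/1.56,v/1.56),z)
j=p(418.5,163.5,.094); print("jar",j, "width",np.linalg.norm(p(382,163,.094)-p(455,163,.094)))
y=np.radians(o['orientation'][2]); xt=np.array([np.cos(y),np.sin(y)]);yt=np.array([np.sin(y),-np.cos(y)])
d=j[:2]-o['tool_pos'][:2]; print(d@xt*1000,d@yt*1000)
E
```

```text
jar [ 0.4387261  -0.31300643  0.094     ] width 0.05570341632540706
78.87584300256502 12.072092421091813
```

```bash
python3 -m inch '[{"ax":0,"ay":0,"az":0,"dx":50,"dy":8,"dz":20,"fingers":80},{"ax":0,"ay":0,"az":0,"dx":79,"dy":12,"dz":55,"fingers":80},{"ax":0,"ay":0,"az":0,"dx":79,"dy":12,"dz":110,"fingers":80},{"ax":0,"ay":0,"az":0,"dx":79,"dy":12,"dz":110,"fingers":80}]';python3 w.py w5
```

```text
clock: 9.72
tool_pos: [0.4353, -0.313, 0.164]
orientation: [179.6, 0.2, -82.2]
force: [0.6, -0.8, -0.3]
opening: 0.0801
[ 0.4373 -0.3138  0.167 ] [ 1.798e+02  6.000e-02 -8.211e+01] [-14.8  10.6 -21.3   0.  -58.3  22.6] [-0.1 -0.1  1.6] 0.0797 9.775
```

View pics/w5.png

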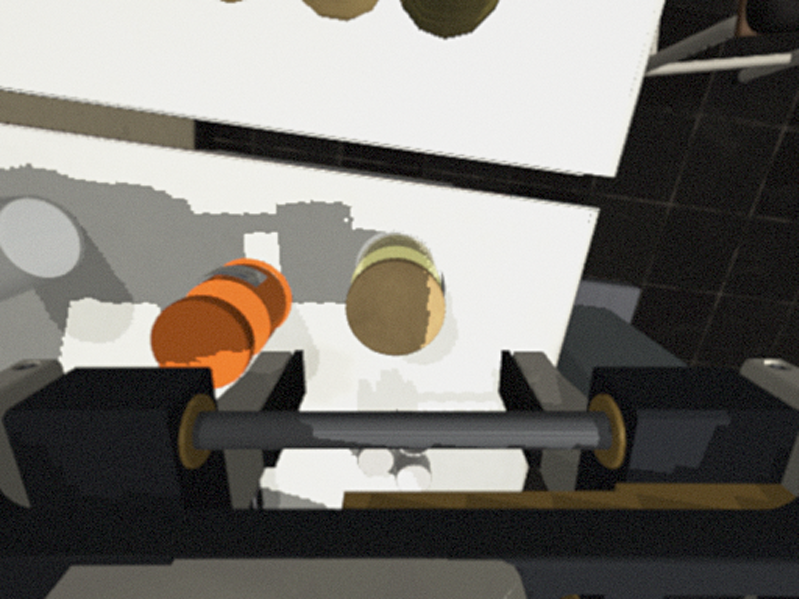

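```bash
python3 - <<'E'
from h import *
import pickle
s,o=pickle.load(open("w5.pkl","rb"))
j=atz(s,(395.5/1.56,307/1.56),.094); print(j)
y=np.radians(o['orientation'][2]); xt=np.array([np.cos(y),np.sin(y)]);yt=np.array([np.sin(y),-np.cos(y)])
d=j[:2]-o['tool_pos'][:2]; print(d@xt*1000,d@yt*1000)
E
python3 -m inch '[{"ax":0,"ay":0,"az":0,"dx":0,"dy":1,"dz":55,"fingers":84},{"ax":0,"ay":0,"az":0,"dx":0,"dy":1,"dz":95,"fingers":84},{"ax":0,"ay":0,"az":0,"dx":0,"dy":1,"dz":104,"fingers":84},{"ax":0,"ay":0,"az":0,"dx":0,"dy":1,"dz":104,"fingers":84}]'
```

```text
[ 0.43925791 -0.31512552  0.094     ]
1.6253728357447041 -1.7117530748810605
clock: 10.28
tool_pos: [0.4387, -0.3144, 0.0654]
orientation: [-179.9, -0.1, -82.1]
force: [0.5, 0.6, 0.4]
opening: 0.0839
```

Close on the jar.

```bash
python3 -m inch '[{"ax":0,"ay":0,"az":0,"dx":0,"dy":0,"dz":2,"fingers":70},{"ax":0,"ay":0,"az":0,"dx":0,"dy":0,"dz":2,"fingers":52},{"ax":0,"ay":0,"az":0,"dx":0,"dy":0,"dz":2,"fingers":52},{"ax":0,"ay":0,"az":0,"dx":0,"dy":0,"dz":2,"fingers":52}]'; python3 -c "
from h import *
o=get_obs();print(o['tool_pos'],o['orientation'],o['opening'],o['force'])"
```

```text
clock: 10.78
tool_pos: [0.4381, -0.3144, 0.0626]
orientation: [-179.9, -0.1, -82.1]
force: [-0.2, 1.0, 6.8]
opening: 0.0617
[ 0.4381359  -0.31441822  0.06255736] [-1.79889631e+02 -7.12297702e-02 -8.21317220e+01] 0.06170656380095103 [-0.18012554  1.03834662  6.8375489 ]
```

```bash
python3 -m inch '[{"ax":0,"ay":0,"az":0,"dx":0,"dy":0,"dz":-20,"fingers":52},{"ax":0,"ay":0,"az":0,"dx":0,"dy":0,"dz":-80,"fingers":52},{"ax":0,"ay":0,"az":0,"dx":0,"dy":0,"dz":-135,"fingers":52},{"ax":0,"ay":0,"az":0,"dx":-40,"dy":-33,"dz":-140,"fingers":52},{"ax":0,"ay":0,"az":0,"dx":-85,"dy":-70,"dz":-140,"fingers":52},{"ax":0,"ay":0,"az":0.5,"dx":-130,"dy":-108,"dz":-140,"fingers":52},{"ax":0,"ay":0,"az":0.5,"dx":-172,"dy":-143,"dz":-140,"fingers":52},{"ax":0,"ay":0,"az":0.5,"dx":-200,"dy":-166,"dz":-140,"fingers":52}]';python3 w.py w6
```

```text
clock: 11.78
tool_pos: [0.5743, -0.091, 0.2004]
orientation: [179.9, 0.0, -82.6]
force: [1.5, -0.5, -3.7]
opening: 0.0621
[ 0.5765 -0.0885  0.2003] [ 1.7997e+02  6.0000e-02 -8.2540e+01] [ 10.4  13.1 -13.3  -0.1 -63.6  -2.9] [ 4.2  2.3 -3.9] 0.0624 11.825
```

View pics/w6.png

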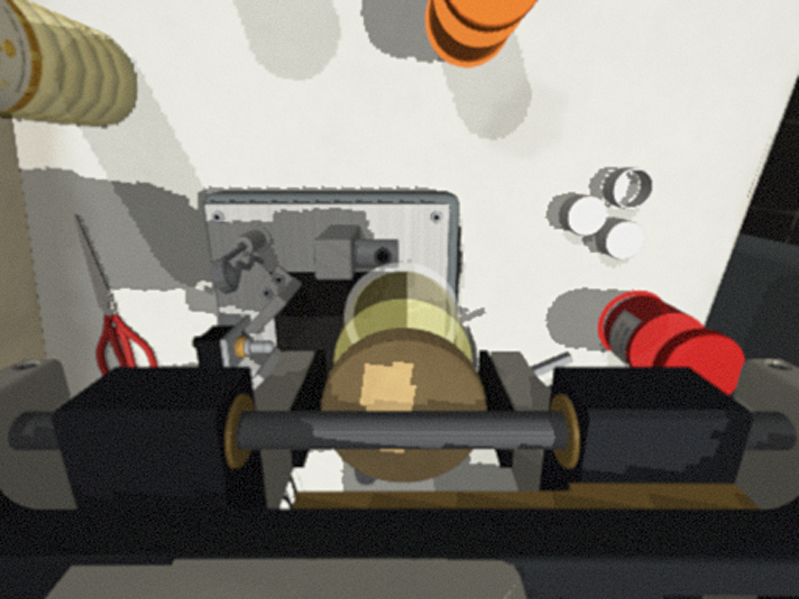

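```bash
python3 - <<'E'
from h import *
import pickle
s,o=pickle.load(open("w6.pkl","rb"))
y=np.radians(o['orientation'][2]); xt=np.array([np.cos(y),np.sin(y)]);yt=np.array([np.sin(y),-np.cos(y)])
for v in (325,403,480):
    j=atz(s,(404.5/1.56,v/1.56),o['tool_pos'][2]+.0314); d=j[:2]-o['tool_pos'][:2]; print(v,d@xt*1000,d@yt*1000)
m=np.array([.62064,-.0443]);yw=np.radians(7.35);R=np.array([[np.cos(yw),-np.sin(yw)],[np.sin(yw),np.cos(yw)]])
T=m+R@np.array([-.018,0]); d=T-o['tool_pos'][:2]; print(T,d@xt*1000,d@yt*1000)
p=atz(s,(381/1.56,254/1.56),.108);print("stud",p,R.T@(p[:2]-m))
E
```

```text
325 34.55958934196437 2.754039722226773
403 6.300895444558448 2.7636271618161627
480 -25.320080545981543 2.7738363566660147
[ 0.6027879  -0.04660274] -38.17406040615148 -31.473084437684548
stud [ 0.59061517 -0.11756189  0.108     ] [-0.03915052 -0.06881883]
```

```bash
python3 -m inch '[{"ax":0,"ay":0,"az":0.1,"dx":-30,"dy":-24,"dz":0,"fingers":52},{"ax":0,"ay":0,"az":0.1,"dx":-41,"dy":-31.5,"dz":0,"fingers":52},{"ax":0,"ay":0,"az":0.1,"dx":-41,"dy":-31.5,"dz":30,"fingers":52},{"ax":0,"ay":0,"az":0.1,"dx":-41,"dy":-31.5,"dz":60,"fingers":52},{"ax":0,"ay":0,"az":0.1,"dx":-41,"dy":-31.5,"dz":74,"fingers":52},{"ax":0,"ay":0,"az":0.1,"dx":-41,"dy":-31.5,"dz":74,"fingers":52}]';python3 w.py w7
python3 - <<'E'
from h import *
S=snapshot("scene");crop(S,180,120,160,120,5,"s7")
T=snapshot("top");crop(T,150,100,160,120,5,"t7")
E
```

```text
clock: 12.58
tool_pos: [0.5994, -0.049, 0.1265]
orientation: [179.9, -0.0, -82.8]
force: [-1.0, -0.1, -3.7]
opening: 0.062
[ 0.6003 -0.0489  0.1277] [ 1.7998e+02 -2.0000e-02 -8.2760e+01] [ 13.9  18.4 -16.3   0.  -55.3  -6.7] [-0.4  1.1 -4. ] 0.0622 12.625
```

View pics/w7.png

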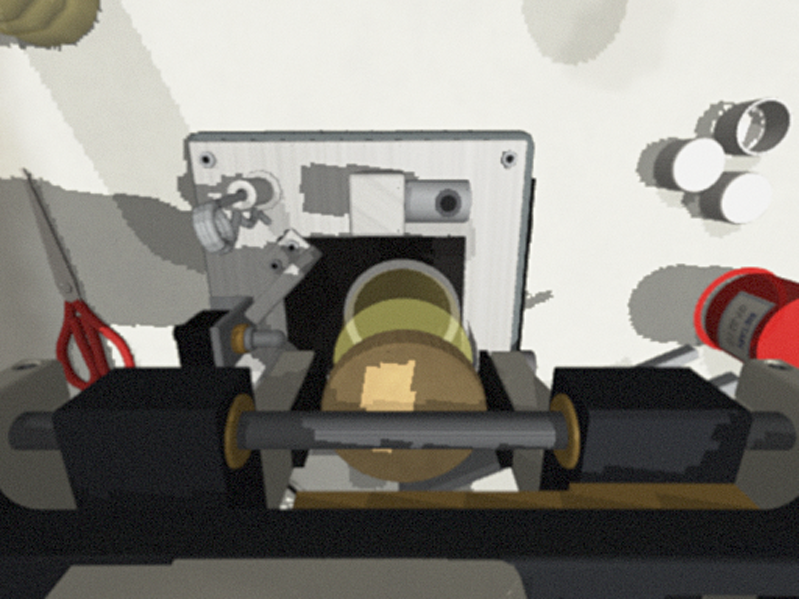

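View pics/s7.png

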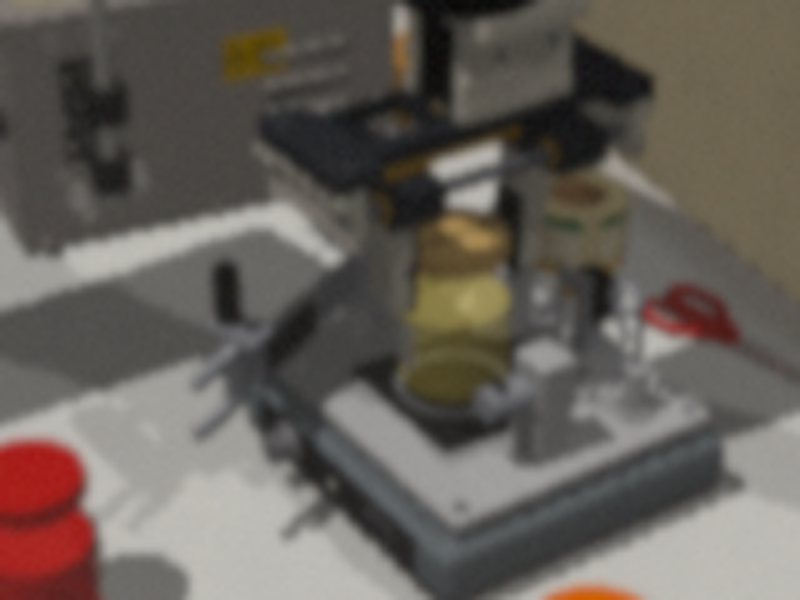

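```bash
python3 - <<'E'
from h import *
import pickle
s,o=pickle.load(open("w7.pkl","rb"))
n=get_obs(); print(n['tool_pos'],n['clock'])
y=np.radians(o['orientation'][2]); xt=np.array([np.cos(y),np.sin(y)]);yt=np.array([np.sin(y),-np.cos(y)])
z0=o['tool_pos'][2]-.0626
for (u,v,z) in [(403,260,z0+.002),(403,325,z0+.094),(403,482,z0+.094),(403,330,z0+.092)]:
    j=atz(s,(u/1.56,v/1.56),z); d=j[:2]-o['tool_pos'][:2]; print(v,d@xt*1000,d@yt*1000)
for du in (322,487):
    j=atz(s,(du/1.56,405/1.56),z0+.094); d=j[:2]-o['tool_pos'][:2]; print(du,d@xt*1000,d@yt*1000)
m=np.array([.62064,-.0443]);yw=np.radians(7.35);R=np.array([[np.cos(yw),-np.sin(yw)],[np.sin(yw),np.cos(yw)]])
for nm,u,v,z in [("stud",448,203,.108),("scrR",510,158,.058),("scrL",207,160,.058),("pin",272,340,.092)]:
    p=atz(s,(u/1.56,v/1.56),z);print(nm,p,R.T@(p[:2]-m))
print("tcp",R.T@(n['tool_pos'][:2]-m))
q=np.array(landmark_of("v_home","wrist")[0]["position"]);print(R.T@(atz(s,q,.06)[:2]-m))
E
```

```text
[ 0.60105197 -0.04866455  0.12873121] 12.725
260 32.47644394824378 1.1953909767081994
325 32.914446705790375 0.663771315298108
482 -27.128200645138932 0.6658764054855678
330 30.399385382480634 0.6754409593310036
322 4.298007042876172 -26.369999203026406
487 4.159916289577763 28.72891453260411
stud [ 0.58958257 -0.11624408  0.108     ] [-0.04000606 -0.06737974]
scrR [ 0.55611246 -0.13791501  0.058     ] [-0.07597351 -0.08459077]
scrL [ 0.70713147 -0.11786955  0.058     ] [ 0.07636902 -0.08402991]
pin [ 0.66243885 -0.03942279  0.092     ] [ 0.04207934 -0.0005102 ]
tcp [-0.01998543 -0.00182279]
[0.01120303 0.00111645]
```

```bash
python3 -m inch '[{"ax":0,"ay":0,"az":0,"dx":-3.5,"dy":-10,"dz":4,"fingers":52},{"ax":0,"ay":0,"az":0,"dx":-3.5,"dy":-20,"dz":4,"fingers":52},{"ax":0,"ay":0,"az":0,"dx":-3.5,"dy":-25,"dz":4,"fingers":52},{"ax":0,"ay":0,"az":0,"dx":-3.5,"dy":-25,"dz":4,"fingers":52},{"ax":0,"ay":0,"az":0,"dx":-3.5,"dy":-25,"dz":4,"fingers":52}]';python3 w.py w8
python3 - <<'E'
from h import *
m=np.array([.62064,-.0443]);yw=np.radians(7.35);R=np.array([[np.cos(yw),-np.sin(yw)],[np.sin(yw),np.cos(yw)]])
n=get_obs();print("tcp",R.T@(n['tool_pos'][:2]-m),n['tool_pos'][2],R.T@n['force'][:2],n['force'][2])
E
```

```text
clock: 13.4
tool_pos: [0.6246, -0.0419, 0.1235]
orientation: [-180.0, 0.0, -82.8]
force: [-0.6, 0.2, -3.6]
opening: 0.0621
[ 0.6245 -0.042   0.1235] [-180.      0.    -82.77] [ 14.   20.6 -13.5  -0.  -55.9  -6.8] [ 0.3  1.1 -3.7] 0.0617 13.45
tcp [0.00415542 0.00179657] 0.12348770487638305 [0.41152632 1.02423162] -3.6643273590927183
```

View pics/w8.png

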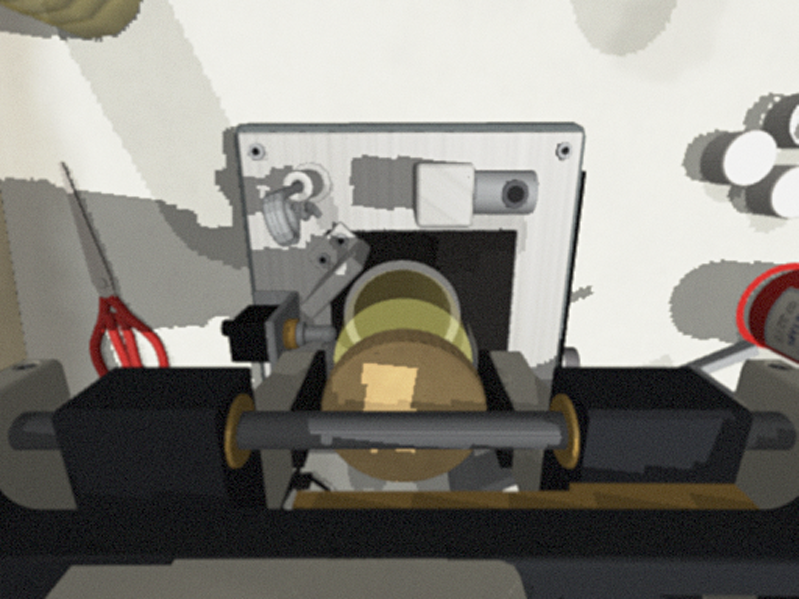

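```bash
cat > st.py <<'E'
from h import *
m=np.array([.62064,-.0443]);yw=np.radians(7.35);R=np.array([[np.cos(yw),-np.sin(yw)],[np.sin(yw),np.cos(yw)]])
n=get_obs();print("tcp_sh",(R.T@(n['tool_pos'][:2]-m)).round(4),"world",n['tool_pos'].round(4),"f_sh",(R.T@n['force'][:2]).round(1),n['force'][2].round(1),"rpy",np.round(n['orientation'],2),"open",round(n['opening'],4),n['clock'])
E
python3 -m inch '[{"ax":0,"ay":0,"az":0,"dx":0,"dy":-3,"dz":0,"fingers":52},{"ax":0,"ay":0,"az":0,"dx":0,"dy":-5,"dz":0,"fingers":52},{"ax":0,"ay":0,"az":0,"dx":0,"dy":-5,"dz":0,"fingers":52}]';python3 st.py
```

```text
clock: 13.82
tool_pos: [0.6296, -0.0414, 0.1234]
orientation: [180.0, -0.0, -82.8]
force: [-0.4, 0.1, -3.5]
opening: 0.0618
tcp_sh [0.0093 0.0018] world [ 0.6296 -0.0414  0.1234] f_sh [-0.4  0.1] -3.5 rpy [179.99  -0.   -82.76] open 0.0618 13.825
```

```bash
python3 -m inch '[{"ax":0,"ay":0,"az":0,"dx":0,"dy":-1.5,"dz":0,"fingers":52},{"ax":0,"ay":0,"az":0,"dx":0,"dy":-1.5,"dz":0,"fingers":52}]';python3 st.py
```

```text
clock: 14.08
tool_pos: [0.6304, -0.0415, 0.1233]
orientation: [179.9, -0.0, -82.8]
force: [-3.7, -1.2, -0.9]
opening: 0.062
tcp_sh [0.01   0.0015] world [ 0.6304 -0.0415  0.1233] f_sh [-3.8 -0.7] -0.9 rpy [ 1.7991e+02 -2.0000e-02 -8.2760e+01] open 0.062 14.075
```

```bash
python3 -m inch '[{"ax":0,"ay":0,"az":0,"dx":0,"dy":-0.8,"dz":0,"fingers":52},{"ax":0,"ay":0,"az":0,"dx":0,"dy":-0.8,"dz":0,"fingers":52}]';python3 st.py; python3 w.py w9
```

```text
clock: 14.32
tool_pos: [0.6306, -0.0416, 0.1232]
orientation: [179.9, -0.0, -82.8]
force: [-5.7, -3.0, -0.5]
opening: 0.062
tcp_sh [0.0102 0.0014] world [ 0.6306 -0.0416  0.1232] f_sh [-6.1 -2.2] -0.5 rpy [ 1.7985e+02 -2.0000e-02 -8.2770e+01] open 0.062 14.325
[ 0.6306 -0.0416  0.1232] [ 1.7985e+02 -2.0000e-02 -8.2770e+01] [ 13.9  21.3 -12.6   0.  -56.3  -6.7] [-4.9 -3.4 -0.2] 0.0621 14.375
```

View pics/w9.png

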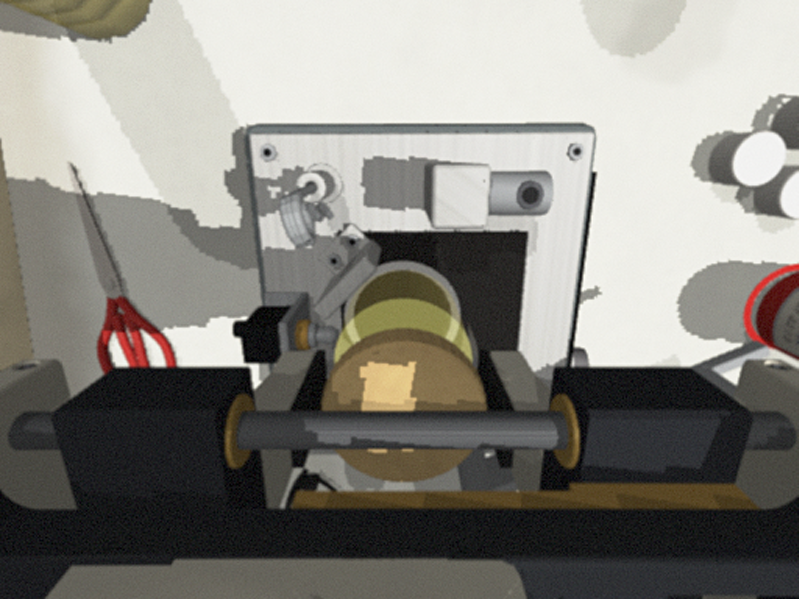

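```bash
python3 -m inch '[{"ax":0,"ay":0,"az":0,"dx":1.2,"dy":-0.5,"dz":0,"fingers":52},{"ax":0,"ay":0,"az":0,"dx":1.2,"dy":-0.5,"dz":0.8,"fingers":52},{"ax":0,"ay":0,"az":0,"dx":1.2,"dy":-0.5,"dz":0.8,"fingers":52}]';python3 st.py
```

```text
clock: 14.75
tool_pos: [0.6317, -0.0428, 0.1228]
orientation: [179.9, -0.0, -82.8]
force: [-5.5, -3.4, 0.1]
opening: 0.0623
tcp_sh [0.0112 0.0001] world [ 0.6317 -0.0428  0.1228] f_sh [-5.9 -2.6] 0.1 rpy [ 1.7991e+02 -4.0000e-02 -8.2760e+01] open 0.0623 14.75
```

```bash
python3 -m inch '[{"ax":0,"ay":0,"az":0,"dx":1.2,"dy":-0.3,"dz":0,"fingers":52},{"ax":0,"ay":0,"az":0,"dx":1.2,"dy":-0.3,"dz":0,"fingers":52}]';python3 st.py
```

```text
clock: 15.0
tool_pos: [0.6323, -0.0435, 0.1227]
orientation: [179.9, -0.0, -82.8]
force: [-4.9, -1.5, 0.7]
opening: 0.0618
tcp_sh [ 0.0117 -0.0007] world [ 0.6323 -0.0435  0.1227] f_sh [-5.1 -0.9] 0.7 rpy [ 1.7993e+02 -1.0000e-02 -8.2770e+01] open 0.0618 15.0
```

```bash
python3 -m inch '[{"ax":0,"ay":0,"az":0,"dx":0,"dy":0,"dz":0,"fingers":64},{"ax":0,"ay":0,"az":0,"dx":0,"dy":0,"dz":0,"fingers":68},{"ax":0,"ay":0,"az":0,"dx":0,"dy":0,"dz":0,"fingers":74},{"ax":0,"ay":0,"az":0,"dx":0,"dy":0,"dz":0,"fingers":74}]';python3 st.py;python3 w.py w10
```

```text
clock: 15.5
tool_pos: [0.6337, -0.0431, 0.1231]
orientation: [-179.9, 0.0, -82.7]
force: [0.3, -1.0, -0.3]
opening: 0.0739
tcp_sh [ 0.0131 -0.0004] world [ 0.6337 -0.0431  0.1231] f_sh [ 0.2 -1. ] -0.3 rpy [-179.91    0.    -82.75] open 0.0739 15.5
[ 0.6335 -0.0431  0.123 ] [-179.94    0.    -82.75] [ 13.7  21.4 -12.4   0.  -56.1  -6.4] [-0.3 -0.5 -0.2] 0.0735 15.55
```

View pics/w10.png

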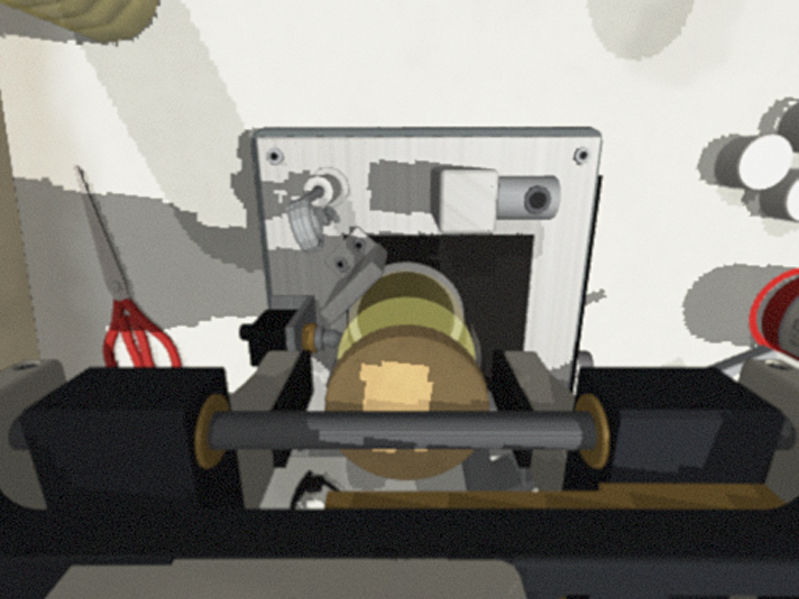

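```bash
python3 -m inch '[{"ax":0,"ay":0,"az":0,"dx":0,"dy":0,"dz":-30,"fingers":76},{"ax":0,"ay":0,"az":0,"dx":0,"dy":0,"dz":-85,"fingers":76},{"ax":0,"ay":0,"az":-10,"dx":-5,"dy":5,"dz":-110,"fingers":60},{"ax":0,"ay":0,"az":-20,"dx":-14,"dy":35,"dz":-110,"fingers":40},{"ax":0,"ay":0,"az":-30,"dx":-25,"dy":70,"dz":-110,"fingers":40},{"ax":0,"ay":0,"az":-40,"dx":-36,"dy":105,"dz":-110,"fingers":40},{"ax":0,"ay":0,"az":-50,"dx":-48,"dy":130,"dz":-110,"fingers":40},{"ax":0,"ay":0,"az":-60,"dx":-54,"dy":137,"dz":-110,"fingers":40}]';python3 w.py w11
```

```text
clock: 16.55
tool_pos: [0.4891, -0.0067, 0.2334]
orientation: [-179.9, -0.1, -22.4]
force: [0.3, 0.6, -0.1]
opening: 0.0403
[ 0.489  -0.0064  0.2334] [-1.7991e+02 -6.0000e-02 -2.1930e+01] [ 22.3   2.4 -21.5  -0.  -65.9  45.8] [-0.8  0.6  0.7] 0.0402 16.6
```

View pics/w11.png

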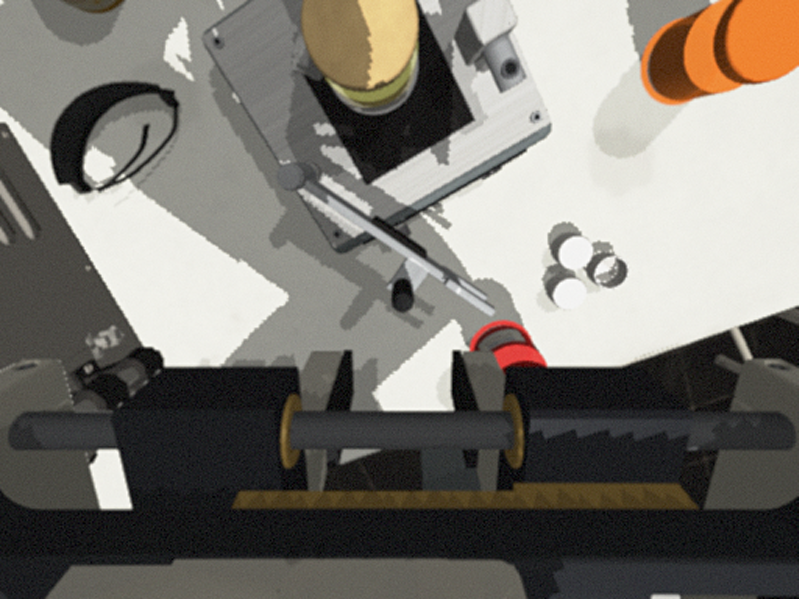

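```bash
python3 - <<'E'
from h import *
import pickle
s,o=pickle.load(open("w11.pkl","rb"))
m=np.array([.62064,-.0443]);yw=np.radians(7.35);R=np.array([[np.cos(yw),-np.sin(yw)],[np.sin(yw),np.cos(yw)]])
y=np.radians(o['orientation'][2]); xt=np.array([np.cos(y),np.sin(y)]);yt=np.array([np.sin(y),-np.cos(y)])
f=lambda u,v,z:atz(s,(u/1.56,v/1.56),z)
k=f(402,297,.146);print("knob",k,R.T@(k[:2]-m));d=k[:2]-o['tool_pos'][:2];print(d@xt*1000,d@yt*1000)
h=f(292,177,.125);print("hinge",R.T@(h[:2]-m))
print("lid",R.T@(f(360,32,.154)[:2]-m)); crop(s,120,0,200,130,4,"w11c")
for q in landmark_of("jar_mid","wrist"): print(q["score"],R.T@(atz(s,q["position"],.107)[:2]-m))
S=snapshot("scene");crop(S,200,120,160,120,5,"s11");T=snapshot("top");crop(T,170,110,120,90,6,"t11")
for q in landmark_of("jar_mid","scene"): print(q["score"],R.T@(atz(S,q["position"],.107)[:2]-m))
E
```

```text
knob [ 0.49339019 -0.00751773  0.146     ] [-0.12149866  0.05275912]
4.496637521336025 -0.5583305900550068
hinge [-0.02896004  0.07585833]
lid [0.00812029 0.00208065]
0.72 [-0.22604554  0.01723019]
0.7 [-0.08906725 -0.17552134]
0.86 [-0.15072312 -0.274167  ]
0.73 [-0.28894462 -0.04737813]
0.7 [ 0.00322408 -0.0017982 ]
```

View pics/w11c.png

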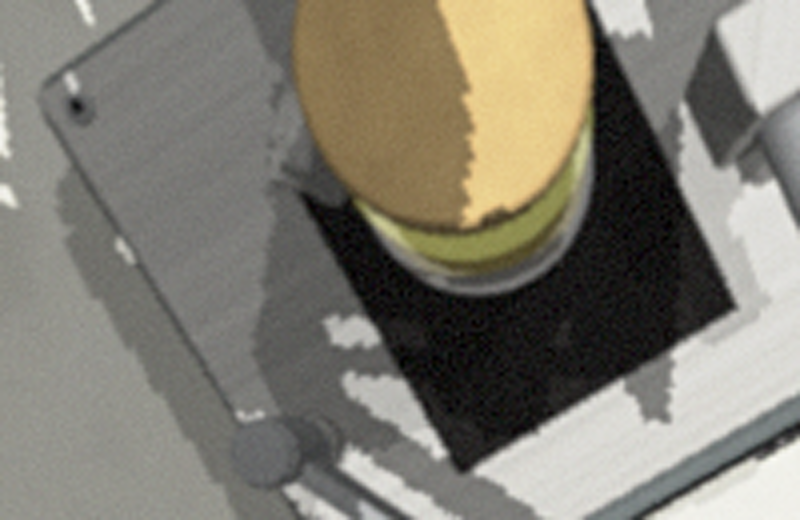

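View pics/t11.png

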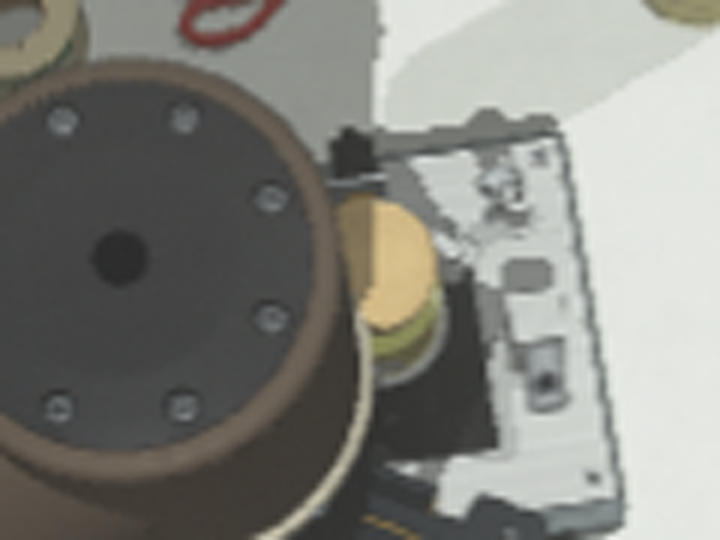

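View pics/s11.png

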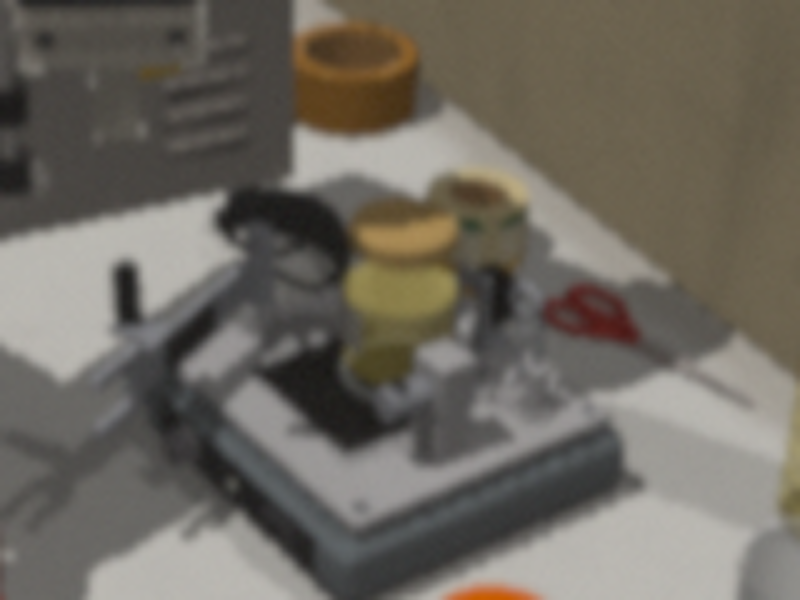

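```bash
python3 - <<'E'
from h import *
import pickle
s,o=pickle.load(open("w11.pkl","rb"))
m=np.array([.62064,-.0443]);yw=np.radians(7.35);R=np.array([[np.cos(yw),-np.sin(yw)],[np.sin(yw),np.cos(yw)]])
# project expected base circle for candidate positions, compare
for cx in (.008,.010,.012):
    th=np.linspace(0,2*np.pi,200); 
    for nm,r,z in (("base",.032,.0605),("lid",.0285,.154)):
        P=np.array([[*(m+R@np.array([cx+r*np.cos(t),r*np.sin(t)])),z] for t in th]); q=(proj(s,P)-[120,0])*4
        i=q[:,1].argmax(); print(cx,nm,"lowest",q[i].round(),"x range",q[:,0].min().round(),q[:,0].max().round())
E
```

```text
0.008 base lowest [485. 304.] x range 364.0 601.0
0.008 lid lowest [457. 242.] x range 302.0 604.0
0.01 base lowest [481. 298.] x range 360.0 597.0
0.01 lid lowest [451. 233.] x range 296.0 599.0
0.012 base lowest [477. 291.] x range 356.0 594.0
0.012 lid lowest [446. 223.] x range 290.0 593.0
```

```bash
python3 -m inch '[{"ax":0,"ay":0,"az":0,"dx":4,"dy":-0.5,"dz":55,"fingers":40},{"ax":0,"ay":0,"az":0,"dx":4,"dy":-0.5,"dz":100,"fingers":40},{"ax":0,"ay":0,"az":0,"dx":4,"dy":-0.5,"dz":115,"fingers":40},{"ax":0,"ay":0,"az":0,"dx":4,"dy":-0.5,"dz":115,"fingers":10},{"ax":0,"ay":0,"az":0,"dx":4,"dy":-0.5,"dz":115,"fingers":10},{"ax":0,"ay":0,"az":0,"dx":4,"dy":-0.5,"dz":115,"fingers":10}]';python3 st.py;python3 - <<'E'
from h import *
o=get_obs()
m=np.array([.62064,-.0443]);yaw=np.radians(7.35);R=np.array([[np.cos(yaw),-np.sin(yaw)],[np.sin(yaw),np.cos(yaw)]])
h=R@np.array([-.0255,.0755])+m; tp=o['tool_pos'][:2]; d=R.T@(tp-h); r=np.hypot(*d);print(r); a0=np.arctan2(-d[0],-d[1]); print("gate now",np.degrees(a0)-12.1)
y=np.radians(o['orientation'][2]); xt=np.array([np.cos(y),np.sin(y)]);yt=np.array([np.sin(y),-np.cos(y)])
g0=np.degrees(a0)-12.1
for g in [60,53,46,39,32,25,18,12,8,4,1,0]:
    a=np.radians(g+12.1); p=h+R@(r*np.array([-np.sin(a),-np.cos(a)]))-tp; print(g,round(1000*p@xt,1),round(1000*p@yt,1),(p+tp).round(4))
E
```

```text
clock: 17.55
tool_pos: [0.4948, -0.008, 0.1182]
orientation: [-180.0, -0.0, -22.8]
force: [-3.2, -3.1, 3.2]
opening: 0.0154
tcp_sh [-0.1201  0.0521] world [ 0.4948 -0.008   0.1182] f_sh [-3.6 -2.6] 3.2 rpy [-1.7997e+02 -4.0000e-02 -2.2820e+01] open 0.0154 17.55
0.09748783001902477
gate now 64.00082666076337
60 4.9 4.7 [ 0.4975 -0.0143]
53 14.2 12.1 [ 0.5032 -0.0247]
46 24.4 18.3 [ 0.5102 -0.0344]
39 35.2 23.2 [ 0.5183 -0.0431]
32 46.6 26.8 [ 0.5274 -0.0508]
25 58.3 29.0 [ 0.5373 -0.0573]
18 70.2 29.7 [ 0.548  -0.0626]
12 80.4 29.1 [ 0.5576 -0.066 ]
8 87.1 28.2 [ 0.5642 -0.0678]
4 93.7 26.8 [ 0.5709 -0.069 ]
1 98.7 25.4 [ 0.5759 -0.0697]
0 100.3 24.9 [ 0.5776 -0.0698]
```

```bash
python3 -m inch '[{"ax":0,"ay":0,"az":-2,"dx":5,"dy":4.7,"dz":0,"fingers":10},{"ax":0,"ay":0,"az":-6,"dx":14,"dy":12,"dz":0,"fingers":10},{"ax":0,"ay":0,"az":-10,"dx":24,"dy":18.3,"dz":0,"fingers":10},{"ax":0,"ay":0,"az":-14,"dx":35,"dy":23,"dz":0,"fingers":10},{"ax":0,"ay":0,"az":-18,"dx":46.6,"dy":26.8,"dz":0,"fingers":10},{"ax":0,"ay":0,"az":-22,"dx":58,"dy":29,"dz":0,"fingers":10},{"ax":0,"ay":0,"az":-26,"dx":70,"dy":29.7,"dz":0,"fingers":10},{"ax":0,"ay":0,"az":-26,"dx":70,"dy":29.7,"dz":0,"fingers":10}]';python3 st.py
```

```text
clock: 18.55
tool_pos: [0.5484, -0.0623, 0.1182]
orientation: [-180.0, -0.1, 3.2]
force: [-1.3, 3.0, 5.1]
opening: 0.0127
tcp_sh [-0.074  -0.0086] world [ 0.5484 -0.0623  0.1182] f_sh [-0.9  3.2] 5.1 rpy [-1.7999e+02 -8.0000e-02  3.1900e+00] open 0.0127 18.55
```

```bash
python3 -m inch '[{"ax":0,"ay":0,"az":-2,"dx":9,"dy":4.2,"dz":0,"fingers":10},{"ax":0,"ay":0,"az":-4,"dx":15.5,"dy":6.4,"dz":0,"fingers":10},{"ax":0,"ay":0,"az":-4,"dx":22,"dy":7.9,"dz":0,"fingers":10},{"ax":0,"ay":0,"az":-4,"dx":22,"dy":7.9,"dz":0,"fingers":10}]';python3 st.py;python3 w.py w12
```

```text
clock: 19.05
tool_pos: [0.5699, -0.0687, 0.1182]
orientation: [-180.0, -0.0, 7.1]
force: [-1.7, 3.1, 3.6]
opening: 0.013
tcp_sh [-0.0534 -0.0177] world [ 0.5699 -0.0687  0.1182] f_sh [-1.2  3.3] 3.6 rpy [-1.7999e+02 -5.0000e-02  7.1400e+00] open 0.013 19.05
[ 0.5698 -0.0687  0.1182] [-1.7999e+02 -5.0000e-02  7.1400e+00] [ 12.6  16.5 -20.6  -0.  -52.9  84.5] [-1.6  3.4  4.1] 0.0134 19.1
```

View pics/w12.png

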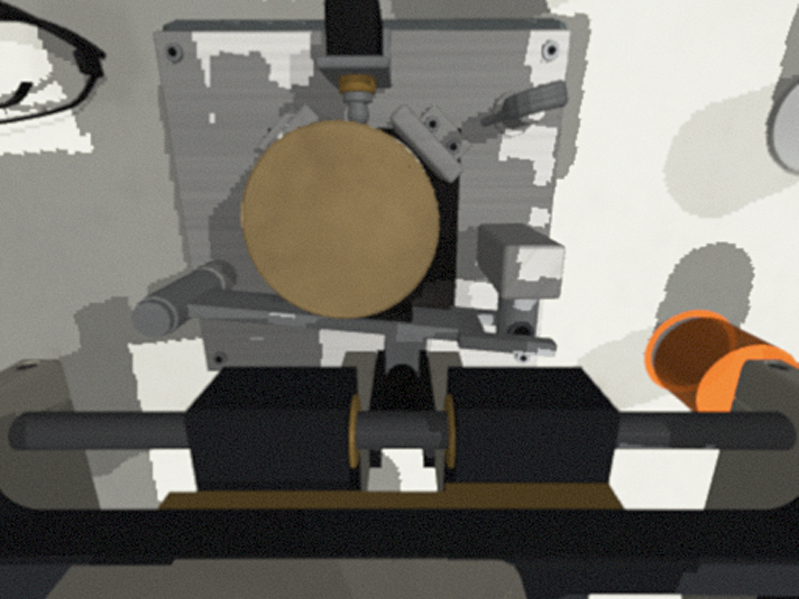

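```bash
python3 -m inch '[{"ax":0,"ay":0,"az":0,"dx":3.5,"dy":1.2,"dz":0,"fingers":10},{"ax":0,"ay":0,"az":0,"dx":6,"dy":2,"dz":0,"fingers":10},{"ax":0,"ay":0,"az":0,"dx":6,"dy":2,"dz":0,"fingers":10}]';python3 st.py;python3 w.py w13
```

```text
clock: 19.48
tool_pos: [0.576, -0.0698, 0.1182]
orientation: [-180.0, -0.1, 7.2]
force: [-1.9, 3.4, 5.2]
opening: 0.0135
tcp_sh [-0.0475 -0.0196] world [ 0.576  -0.0698  0.1182] f_sh [-1.5  3.6] 5.2 rpy [-1.7998e+02 -6.0000e-02  7.1800e+00] open 0.0135 19.475
[ 0.576  -0.0698  0.1182] [-1.7998e+02 -6.0000e-02  7.1700e+00] [ 12.4  17.  -19.8  -0.  -53.1  84.8] [-1.8  4.5  5.1] 0.0133 19.525
```

View pics/w13.png

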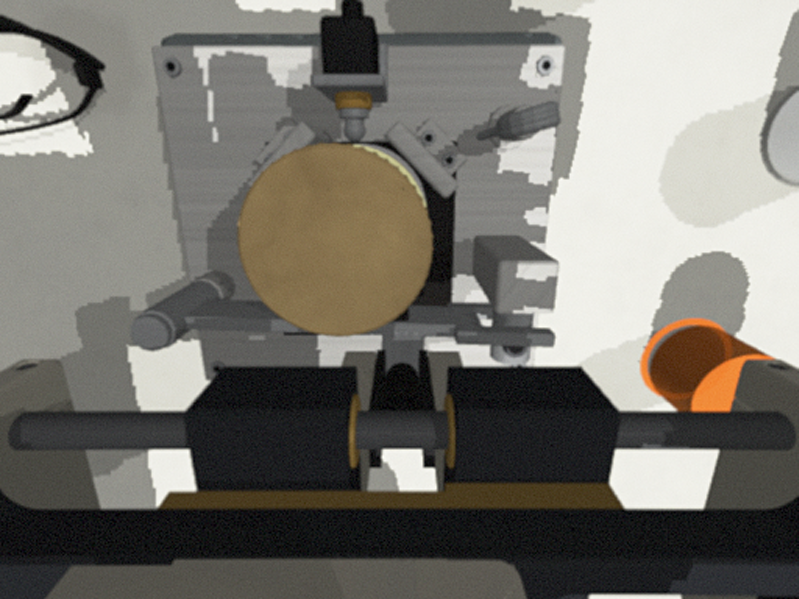

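```bash
python3 -m inch '[{"ax":0,"ay":0,"az":0,"dx":1.5,"dy":0.2,"dz":0,"fingers":10},{"ax":0,"ay":0,"az":0,"dx":2.5,"dy":0.4,"dz":0,"fingers":10},{"ax":0,"ay":0,"az":0,"dx":2.5,"dy":0.4,"dz":0,"fingers":10}]';python3 st.py
```

```text
clock: 19.9
tool_pos: [0.5782, -0.07, 0.1182]
orientation: [-180.0, -0.0, 7.2]
force: [-1.8, 4.6, 5.9]
opening: 0.0128
tcp_sh [-0.0454 -0.0201] world [ 0.5782 -0.07    0.1182] f_sh [-1.2  4.7] 5.9 rpy [-1.7998e+02 -3.0000e-02  7.1800e+00] open 0.0128 19.9
```

```bash
python3 -m inch '[{"ax":0,"ay":0,"az":0,"dx":1,"dy":0,"dz":0,"fingers":10},{"ax":0,"ay":0,"az":0,"dx":1.5,"dy":0,"dz":0,"fingers":10},{"ax":0,"ay":0,"az":0,"dx":1.5,"dy":0,"dz":0,"fingers":10}]';python3 st.py; python3 w.py w14
```

```text
clock: 20.27
tool_pos: [0.5796, -0.0701, 0.1182]
orientation: [-180.0, -0.0, 7.2]
force: [-2.7, 2.9, 5.6]
opening: 0.0134
tcp_sh [-0.044  -0.0203] world [ 0.5796 -0.0701  0.1182] f_sh [-2.3  3.2] 5.6 rpy [-1.80e+02 -1.00e-02  7.17e+00] open 0.0134 20.275
[ 0.5795 -0.0701  0.1182] [-1.80e+02 -1.00e-02  7.17e+00] [ 12.3  17.3 -19.3  -0.  -53.3  84.9] [-2.5  3.   5.9] 0.0135 20.325
```

View pics/w14.png

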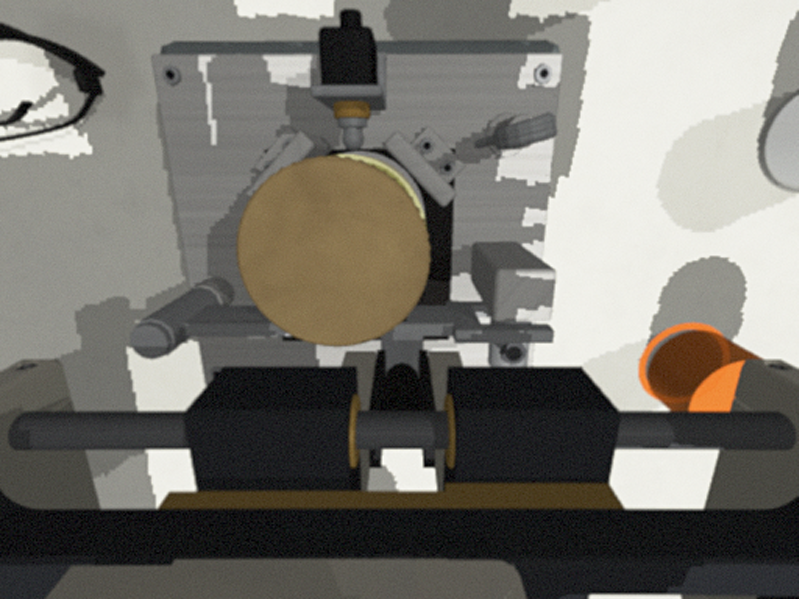

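```bash
python3 -m inch '[{"ax":0,"ay":0,"az":0,"dx":1,"dy":0,"dz":0,"fingers":10},{"ax":0,"ay":0,"az":0,"dx":1.5,"dy":0,"dz":0,"fingers":10},{"ax":0,"ay":0,"az":0,"dx":1.5,"dy":0,"dz":0,"fingers":10}]';python3 st.py; python3 -m inch '[{"ax":0,"ay":0,"az":0,"dx":1,"dy":0,"dz":0,"fingers":10},{"ax":0,"ay":0,"az":0,"dx":1,"dy":0,"dz":0,"fingers":10}]';python3 st.py
```

```text
clock: 20.7
tool_pos: [0.5801, -0.0701, 0.1182]
orientation: [180.0, 0.1, 7.2]
force: [-5.3, 2.1, 8.5]
opening: 0.0132
tcp_sh [-0.0435 -0.0204] world [ 0.5801 -0.0701  0.1182] f_sh [-5.   2.7] 8.5 rpy [1.80e+02 9.00e-02 7.16e+00] open 0.0132 20.7
clock: 20.95
tool_pos: [0.5801, -0.0701, 0.1181]
orientation: [-180.0, 0.2, 7.1]
force: [-8.7, 2.4, 10.7]
opening: 0.0132
tcp_sh [-0.0435 -0.0204] world [ 0.5801 -0.0701  0.1181] f_sh [-8.3  3.5] 10.7 rpy [-180.      0.19    7.15] open 0.0132 20.95
```

```bash
python3 -m inch '[{"ax":0,"ay":0,"az":0,"dx":-2,"dy":0,"dz":0,"fingers":10},{"ax":0,"ay":0,"az":0,"dx":-2,"dy":0,"dz":0,"fingers":30},{"ax":0,"ay":0,"az":0,"dx":-2,"dy":0,"dz":0,"fingers":30},{"ax":0,"ay":0,"az":0,"dx":-2,"dy":0,"dz":-20,"fingers":30},{"ax":0,"ay":0,"az":0,"dx":-2,"dy":0,"dz":-70,"fingers":30},{"ax":0,"ay":0,"az":0,"dx":5,"dy":30,"dz":-110,"fingers":40},{"ax":0,"ay":0,"az":0,"dx":5,"dy":30,"dz":-110,"fingers":40},{"ax":0,"ay":0,"az":0,"dx":5,"dy":30,"dz":-110,"fingers":40}]';python3 w.py w15; python3 - <<'E'
from h import *
import pickle
s,o=pickle.load(open("w15.pkl","rb"))
crop(s,100,20,260,195,3,"w15c")
m=np.array([.62064,-.0443]);yw=np.radians(7.35);R=np.array([[np.cos(yw),-np.sin(yw)],[np.sin(yw),np.cos(yw)]])
for t,z in [("gate_knob",.13),("clip_coil",.13),("clip_seat",.095),("stud_hole",.108)]:
    for q in landmark_of(t,"wrist")[:3]: p=atz(s,q["position"],z);print(t,round(q["score"],2),np.round(q["position"],1),p.round(4),(R.T@(p[:2]-m)).round(4))
E
```

```text
clock: 21.95
tool_pos: [0.5905, -0.0992, 0.2269]
orientation: [-180.0, 0.1, 7.2]
force: [-0.4, -0.2, 0.4]
opening: 0.0401
[ 0.5902 -0.0991  0.2264] [-1.7998e+02  1.1000e-01  7.2000e+00] [  9.1  13.5  -9.3  -0.  -67.4  88.1] [-1.3 -0.3  0.3] 0.0401 22.0
gate_knob 0.71 [228.7 205.9] [ 0.5722 -0.0719  0.13  ] [-0.0515 -0.0212]
clip_coil 0.53 [267.6 101.2] [ 0.6752 -0.0969  0.13  ] [ 0.0474 -0.0591]
```

View pics/w15c.png

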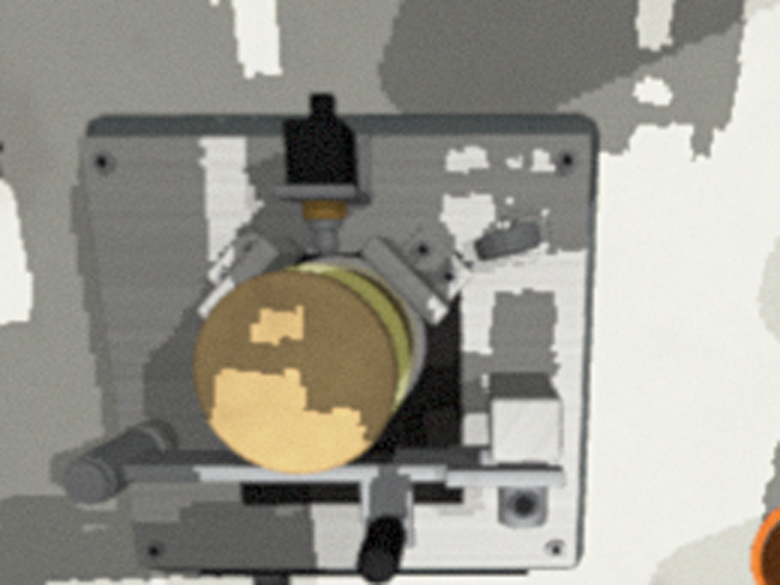

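```bash
python3 - <<'E'
from h import *
import pickle
s,o=pickle.load(open("w15.pkl","rb")); crop(s,235,70,64,48,12,"c15")
s,o=pickle.load(open("w10.pkl","rb")); crop(s,165,95,64,72,8,"c10")
E
```

```text
(no output)
```

View pics/c15.png

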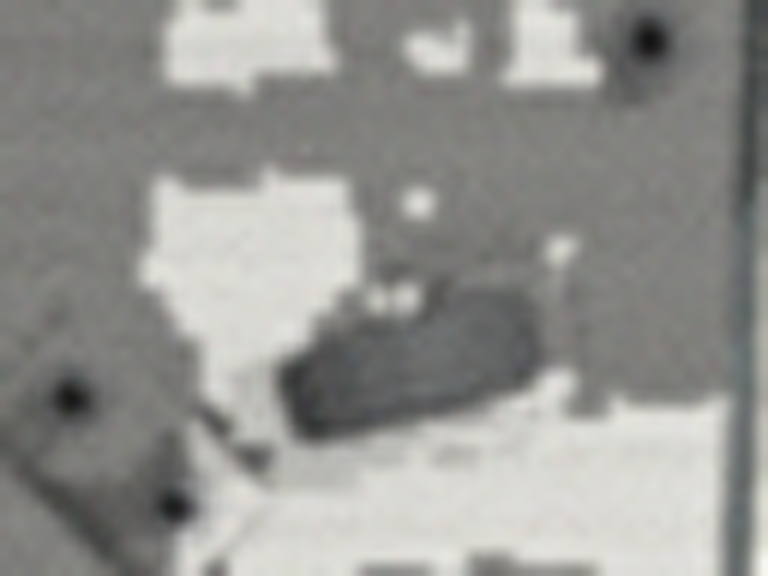

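View pics/c10.png

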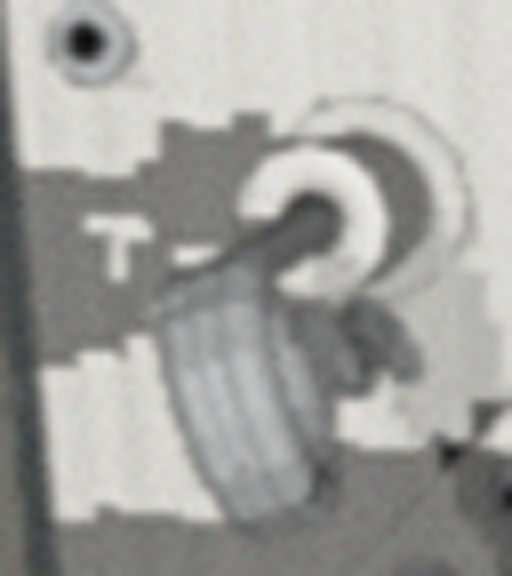

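```bash
python3 - <<'E'
from h import *
import pickle
a,_=pickle.load(open("w15.pkl","rb")); b,_=pickle.load(open("w10.pkl","rb")); c,_=pickle.load(open("w2.pkl","rb"))
m=np.array([.62064,-.0443]);yw=np.radians(7.35);R=np.array([[np.cos(yw),-np.sin(yw)],[np.sin(yw),np.cos(yw)]])
for u in [(230,385),(240,400)]:
    p,e=tri([ray(a,(269.6,100.4)),ray(b,(165+u[0]/8,95+u[1]/8))]); print(p.round(4),np.round(e,4),(R.T@(p[:2]-m)).round(4))
# w2 crop coil centre (695,205)/3.6+(130,0)
p,e=tri([ray(a,(269.6,100.4)),ray(c,(130+695/3.6,205/3.6))]); print(p.round(4),np.round(e,4),(R.T@(p[:2]-m)).round(4))
print(cam(a)[0].T@-cam(a)[1])
# ends of coil at z 0.13
for z in (.125,.135):
  A=atz(a,(235+298/12,70+400/12),z);B=atz(a,(235+530/12,70+328/12),z);d=B-A;print(z,np.linalg.norm(d),np.degrees(np.arctan2(d[1],d[0])),((A+B)/2).round(4))
for s,(u,v) in ((b,(165+310/8,95+215/8)),):
  for z in (.085,.09,.095,.10): p=atz(s,(u,v),z);print("post",z,p.round(4),(R.T@(p[:2]-m)).round(4))
E
```

```text
[ 0.6763 -0.0988  0.1298] [0.0004 0.0004] [ 0.0483 -0.0612]
[ 0.6759 -0.0984  0.1305] [0.0002 0.0002] [ 0.0479 -0.0607]
[ 0.6764 -0.0985  0.1258] [0.0004 0.0004] [ 0.0483 -0.0608]
[ 0.67389324 -0.08810249  0.38395848]
0.125 0.01805936041227667 -66.40338255975513 [ 0.6761 -0.0986  0.125 ]
0.135 0.017361976003915383 -66.40338255975509 [ 0.676  -0.0982  0.135 ]
post 0.085 [ 0.6801 -0.1069  0.085 ] [ 0.0509 -0.0697]
post 0.09 [ 0.6792 -0.1074  0.09  ] [ 0.05 -0.07]
post 0.095 [ 0.6782 -0.1078  0.095 ] [ 0.049  -0.0704]
post 0.1 [ 0.6773 -0.1083  0.1   ] [ 0.048  -0.0707]
```

```bash
python3 - <<'E'
from h import *
import pickle
b,o=pickle.load(open("w10.pkl","rb"))
m=np.array([.62064,-.0443]);yw=np.radians(7.35);R=np.array([[np.cos(yw),-np.sin(yw)],[np.sin(yw),np.cos(yw)]])
crop(b,165,95,64,48,12,"c10b")
print("cam",cam(b)[0].T@-cam(b)[1])
leg=np.array([.6791,-.1062])
for z in (.058,.08,.085,.09,.095,.1):
    th=np.linspace(0,2*np.pi,100); P=np.c_[leg[0]+.007*np.cos(th),leg[1]+.007*np.sin(th),np.full(100,z)]
    q=(proj(b,P)-[165,95])*8; print(z,"x",q[:,0].min().round(),q[:,0].max().round(),"y",q[:,1].min().round(),q[:,1].max().round())
E
```

```text
cam [ 0.64449428 -0.12497015  0.28021745]
0.058 x 300.0 442.0 y 130.0 277.0
0.08 x 252.0 410.0 y 139.0 300.0
0.085 x 240.0 401.0 y 141.0 307.0
0.09 x 227.0 393.0 y 143.0 313.0
0.095 x 213.0 383.0 y 146.0 320.0
0.1 x 199.0 374.0 y 148.0 327.0
```

```bash
python3 -m inch '[{"ax":0,"ay":0,"az":10,"dx":15,"dy":2,"dz":0,"fingers":30},{"ax":0,"ay":0,"az":20,"dx":30,"dy":4,"dz":0,"fingers":30},{"ax":0,"ay":0,"az":30,"dx":45,"dy":6,"dz":0,"fingers":30},{"ax":0,"ay":0,"az":40,"dx":60,"dy":8,"dz":0,"fingers":30},{"ax":0,"ay":0,"az":50,"dx":75,"dy":10,"dz":0,"fingers":30},{"ax":0,"ay":0,"az":60,"dx":85,"dy":10,"dz":0,"fingers":30},{"ax":0,"ay":0,"az":70,"dx":85,"dy":10,"dz":0,"fingers":30},{"ax":0,"ay":0,"az":73.6,"dx":85,"dy":10,"dz":0,"fingers":30}]'; python3 -m inch '[{"ax":0,"ay":0,"az":0,"dx":0,"dy":0,"dz":40,"fingers":30},{"ax":0,"ay":0,"az":0,"dx":0,"dy":0,"dz":40,"fingers":30}]'; python3 st.py; python3 w.py w16
```

```text
clock: 23.2
tool_pos: [0.6765, -0.098, 0.2267]
orientation: [179.9, 0.0, -66.5]
force: [0.6, 0.0, 0.3]
opening: 0.03
clock: 23.45
tool_pos: [0.6743, -0.098, 0.184]
orientation: [179.6, 0.2, -66.4]
force: [0.2, -0.1, 0.1]
opening: 0.0303
tcp_sh [ 0.0464 -0.0601] world [ 0.6743 -0.098   0.184 ] f_sh [ 0.2 -0.2] 0.1 rpy [ 1.7963e+02  1.6000e-01 -6.6370e+01] open 0.0303 23.45
[ 0.6757 -0.0983  0.1863] [ 1.7979e+02  5.0000e-02 -6.6330e+01] [  8.   22.8  -1.2   0.  -66.2  15.6] [-0.2  0.2 -0.4] 0.0298 23.5
```

View pics/w16.png

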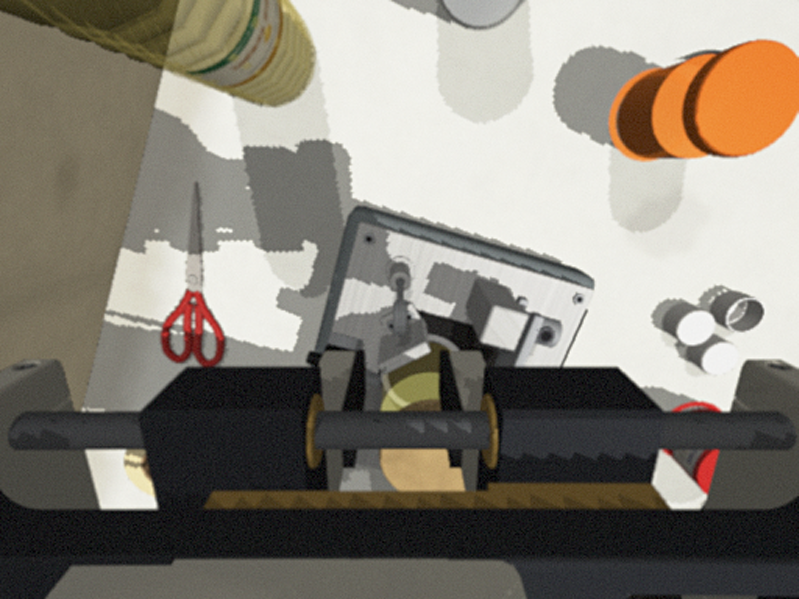

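```bash
python3 - <<'E'
from h import *
import pickle
s,o=pickle.load(open("w16.pkl","rb")); crop(s,225,155,64,80,8,"c16")
P=np.array([[.676,-.0985,.125],[.6792,-.1058,.088],[.676,-.0985,.135]])
print((proj(s,P)-[225,155])*8); print(proj(s,o['tool_pos']),proj(s,o['tool_pos']-[0,0,.061]))
E
```

```text
[[251.40597352 385.26634198]
 [250.37435557 213.94425806]
 [251.687683   420.47628563]]
[[257.00879431 238.27835833]] [[256.65588886 203.66718218]]
```

View pics/c16.png

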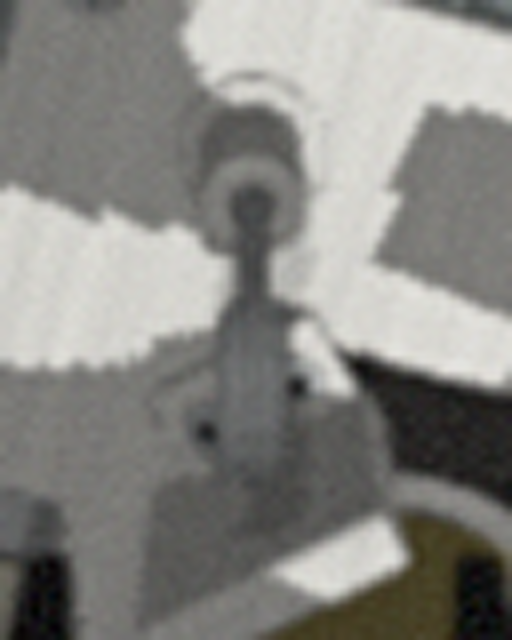

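```bash
python3 -m inch '[{"ax":0,"ay":0,"az":0,"dx":0,"dy":0,"dz":40,"fingers":30},{"ax":0,"ay":0,"az":0,"dx":0,"dy":0,"dz":74,"fingers":30},{"ax":0,"ay":0,"az":0,"dx":0,"dy":0,"dz":74,"fingers":30}]'; python3 st.py
```

```text
clock: 23.88
tool_pos: [0.6756, -0.0984, 0.1124]
orientation: [179.8, 0.1, -66.4]
force: [0.7, -0.6, 1.5]
opening: 0.0305
tcp_sh [ 0.0476 -0.0606] world [ 0.6756 -0.0984  0.1124] f_sh [ 0.6 -0.7] 1.5 rpy [ 1.7979e+02  6.0000e-02 -6.6350e+01] open 0.0305 23.875
```

```bash
python3 -m inch '[{"ax":0,"ay":0,"az":0,"dx":0,"dy":0,"dz":0,"fingers":14},{"ax":0,"ay":0,"az":0,"dx":0,"dy":0,"dz":0,"fingers":4},{"ax":0,"ay":0,"az":0,"dx":0,"dy":0,"dz":0,"fingers":4},{"ax":0,"ay":0,"az":0,"dx":0,"dy":0,"dz":0,"fingers":4}]'; python3 st.py; python3 w.py w17; python3 - <<'E'
from h import *
s=snapshot("scene"); crop(s,250,110,110,82,7,"s17")
E
```

```text
clock: 24.38
tool_pos: [0.6767, -0.0987, 0.1151]
orientation: [-180.0, -0.0, -66.4]
force: [-3.2, -0.5, 6.7]
opening: 0.0074
tcp_sh [ 0.0486 -0.0612] world [ 0.6767 -0.0987  0.1151] f_sh [-3.3 -0. ] 6.7 rpy [-1.7997e+02 -5.0000e-02 -6.6350e+01] open 0.0074 24.375
[ 0.6767 -0.0988  0.1151] [-1.7997e+02 -5.0000e-02 -6.6350e+01] [  8.   26.   -6.2   0.  -57.8  15.6] [-3.2 -1.3  5.9] 0.008 24.425
```

View pics/s17.png

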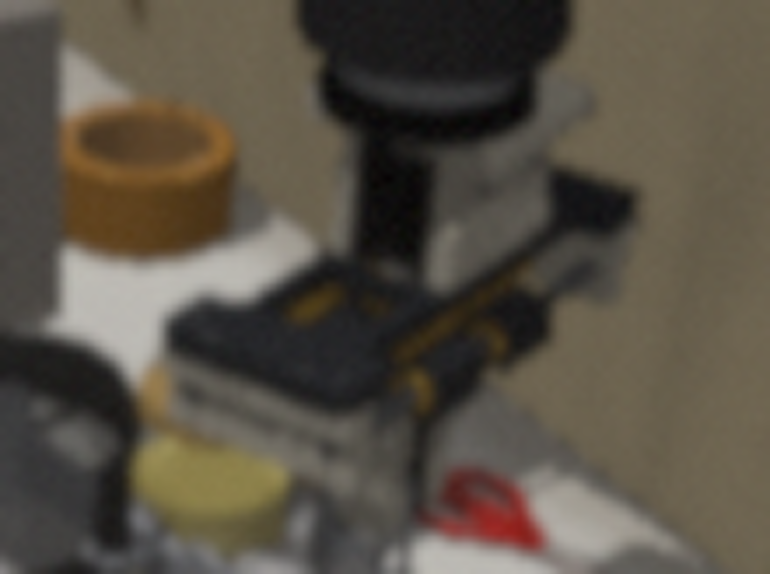

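View pics/w17.png

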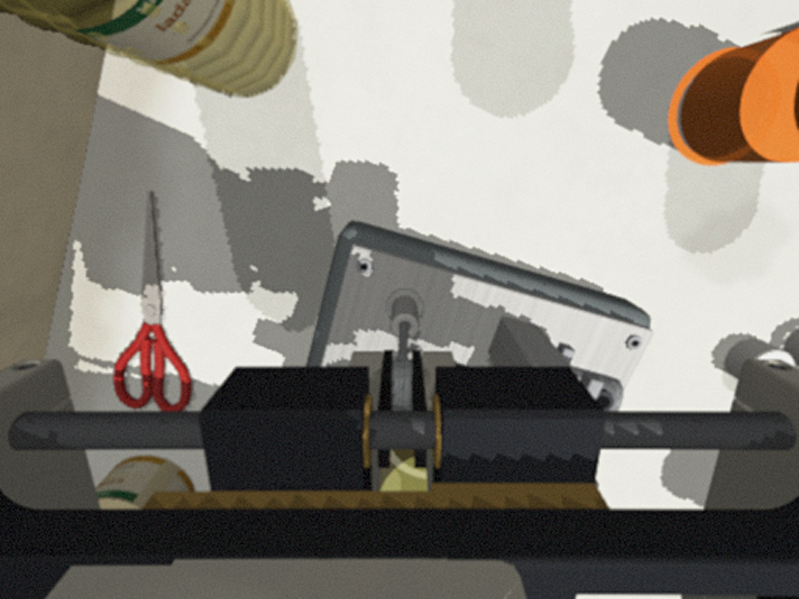

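```bash
python3 -m inch '[{"ax":0,"ay":0,"az":0,"dx":0,"dy":0,"dz":-15,"fingers":4},{"ax":0,"ay":0,"az":0,"dx":0,"dy":0,"dz":-35,"fingers":4},{"ax":0,"ay":0,"az":0,"dx":0,"dy":0,"dz":-75,"fingers":4},{"ax":0,"ay":0,"az":0,"dx":0,"dy":0,"dz":-120,"fingers":4},{"ax":0,"ay":0,"az":0,"dx":0,"dy":0,"dz":-120,"fingers":4}]'; python3 st.py; python3 w.py w18
```

```text
clock: 25.1
tool_pos: [0.679, -0.0983, 0.2396]
orientation: [-179.5, -0.2, -66.3]
force: [0.0, 1.1, -0.7]
opening: 0.0074
tcp_sh [ 0.051  -0.0611] world [ 0.679  -0.0983  0.2396] f_sh [0.2 1.1] -0.7 rpy [-179.52   -0.2   -66.33] open 0.0074 25.1
[ 0.6778 -0.0981  0.2368] [-1.7972e+02 -8.0000e-02 -6.6350e+01] [  8.   21.    2.7  -0.  -71.4  15.6] [-0.8  0.5 -0.8] 0.0075 25.15
```

View pics/w18.png

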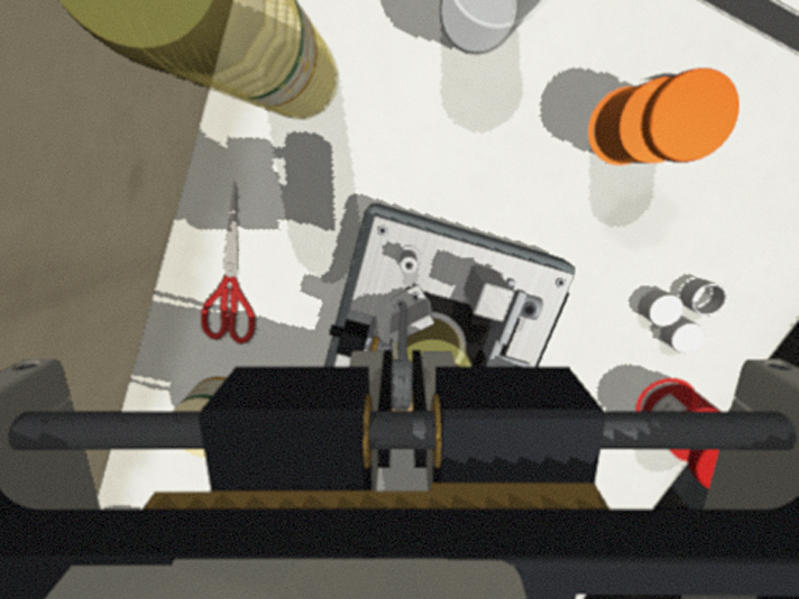

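```bash
python3 - <<'E'
from h import *
import pickle
s,o=pickle.load(open("w18.pkl","rb")); crop(s,225,170,64,64,10,"c18")
Rt=Ro.from_euler('xyz',o['orientation'],degrees=True).as_matrix()
for tx in (6,8,10):
  P=[o['tool_pos']+Rt@np.array([tx/1e3,0,z/1e3]) for z in (56,30,10,-2)]
  print(tx,((proj(s,np.array(P))-[225,170])*10).round().tolist())
E
```

```text
6 [[350.0, 289.0], [352.0, 406.0], [353.0, 517.0], [355.0, 596.0]]
8 [[350.0, 267.0], [352.0, 381.0], [354.0, 490.0], [355.0, 567.0]]
10 [[350.0, 244.0], [352.0, 356.0], [354.0, 463.0], [355.0, 538.0]]
```

View pics/c18.png

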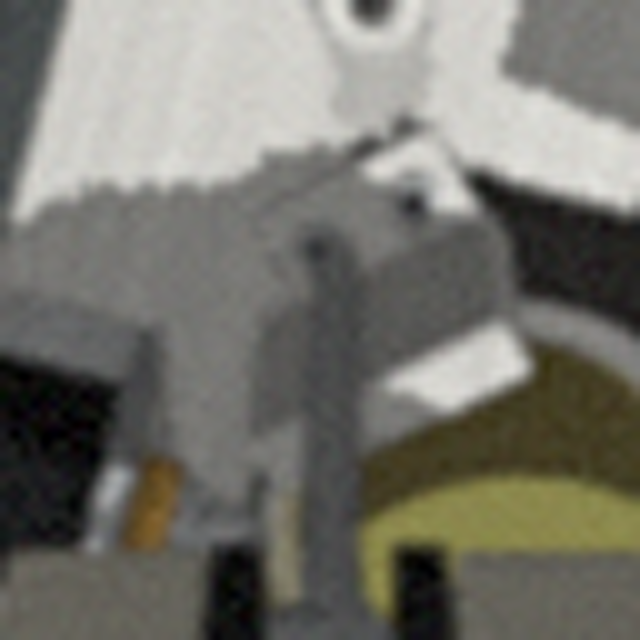

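```bash
python3 -m inch '[{"ax":0,"ay":0,"az":5,"dx":-9,"dy":28,"dz":0,"fingers":4},{"ax":0,"ay":0,"az":10,"dx":-18,"dy":56,"dz":0,"fingers":4},{"ax":0,"ay":0,"az":16.3,"dx":-27,"dy":84,"dz":0,"fingers":4},{"ax":0,"ay":0,"az":16.3,"dx":-27,"dy":84,"dz":20,"fingers":4},{"ax":0,"ay":0,"az":16.3,"dx":-27,"dy":84,"dz":35,"fingers":4},{"ax":0,"ay":0,"az":16.3,"dx":-27,"dy":84,"dz":35,"fingers":4},{"ax":0,"ay":0,"az":16.3,"dx":-27,"dy":84,"dz":35,"fingers":4}]'; python3 st.py; python3 w.py w19
```

```text
clock: 26.02
tool_pos: [0.5893, -0.1073, 0.1986]
orientation: [180.0, -0.0, -82.6]
force: [0.4, 0.2, 0.7]
opening: 0.0072
tcp_sh [-0.0392 -0.0585] world [ 0.5893 -0.1073  0.1986] f_sh [0.4 0.1] 0.7 rpy [ 1.7998e+02 -2.0000e-02 -8.2640e+01] open 0.0072 26.025
[ 0.5894 -0.1073  0.1989] [-1.7999e+02 -1.0000e-02 -8.2650e+01] [  8.4  14.6 -11.6   0.  -63.9  -1. ] [ 0.7 -0.2  0.2] 0.0076 26.075
```

View pics/w19.png

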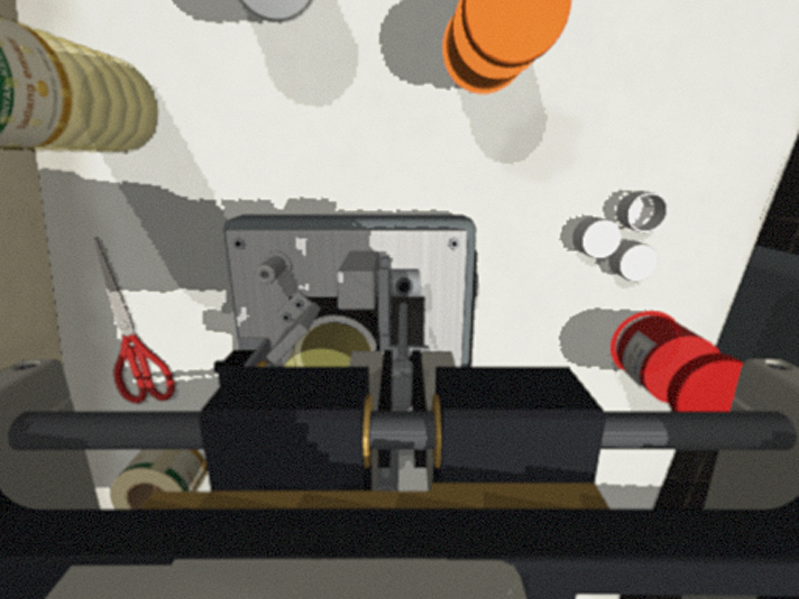

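```bash
cat > leg.py <<'E'
from h import *
import pickle,sys
n=sys.argv[1]
s,o=pickle.load(open(n+".pkl","rb")); u0,v0=225,int(sys.argv[2]) if len(sys.argv)>2 else 165; crop(s,u0,v0,64,64,10,"c"+n)
Rt=Ro.from_euler('xyz',o['orientation'],degrees=True).as_matrix()
zz=o['tool_pos'][2]-.108
for tx in (6,8,10):
  P=[o['tool_pos']+Rt@np.array([tx/1e3,0,z]) for z in (.056,.030,.010,zz)]
  print(tx,((proj(s,np.array(P))-[u0,v0])*10).round().tolist())
E
python3 leg.py w19
```

```text
6 [[331.0, 340.0], [332.0, 459.0], [333.0, 573.0], [330.0, 215.0]]
8 [[331.0, 317.0], [332.0, 434.0], [333.0, 546.0], [330.0, 195.0]]
10 [[331.0, 294.0], [332.0, 408.0], [333.0, 518.0], [330.0, 174.0]]
```

View pics/cw19.png

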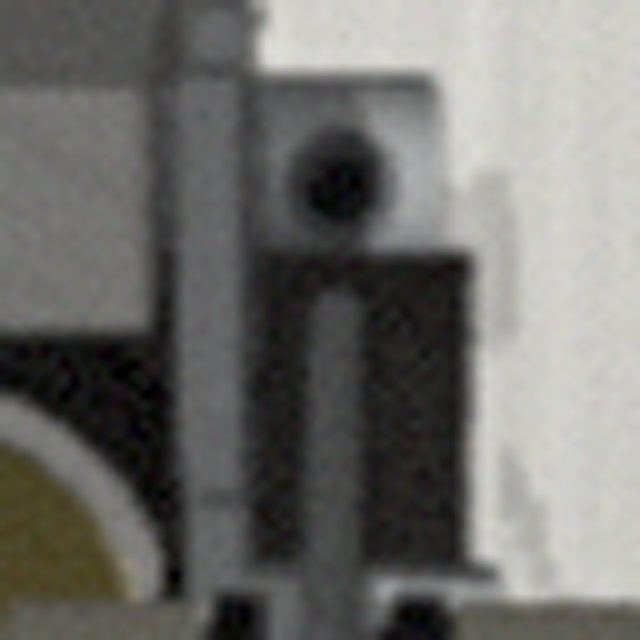

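```bash
python3 -m inch '[{"ax":0,"ay":0,"az":0,"dx":0.5,"dy":0.6,"dz":15,"fingers":4},{"ax":0,"ay":0,"az":0,"dx":0.5,"dy":0.6,"dz":29,"fingers":4},{"ax":0,"ay":0,"az":0,"dx":0.5,"dy":0.6,"dz":29,"fingers":4},{"ax":0,"ay":0,"az":0,"dx":0.5,"dy":0.6,"dz":29,"fingers":4}]'; python3 st.py; python3 w.py w20; python3 leg.py w20
```

```text
clock: 26.58
tool_pos: [0.5884, -0.108, 0.1696]
orientation: [180.0, -0.0, -82.7]
force: [-0.8, -0.1, 0.2]
opening: 0.0076
tcp_sh [-0.0401 -0.059 ] world [ 0.5884 -0.108   0.1696] f_sh [-0.8  0. ] 0.2 rpy [ 1.7999e+02 -1.0000e-02 -8.2660e+01] open 0.0076 26.575
[ 0.5886 -0.1079  0.17  ] [-1.7997e+02 -1.0000e-02 -8.2650e+01] [  8.3  15.8 -13.9   0.  -60.3  -1. ] [0.6 0.8 0. ] 0.0077 26.625
6 [[329.0, 340.0], [330.0, 459.0], [331.0, 574.0], [329.0, 316.0]]
8 [[329.0, 317.0], [330.0, 434.0], [331.0, 546.0], [329.0, 294.0]]
10 [[329.0, 294.0], [330.0, 409.0], [331.0, 518.0], [329.0, 271.0]]
```

View pics/cw20.png

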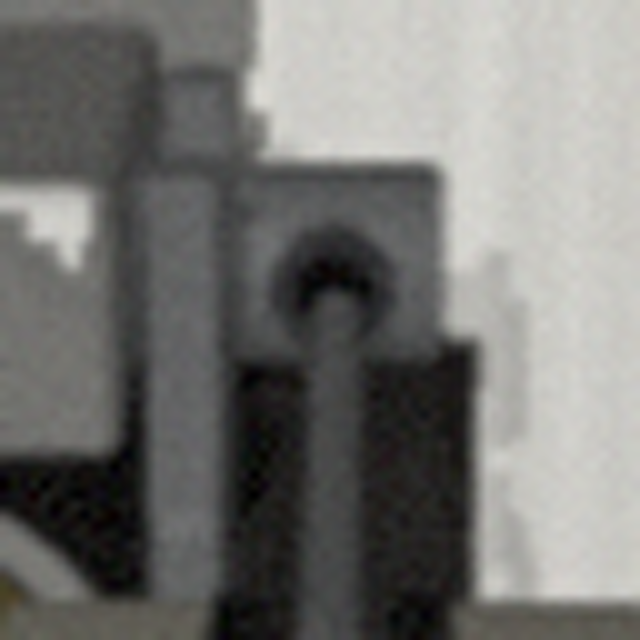

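```bash
python3 -m inch '[{"ax":0,"ay":0,"az":0,"dx":0,"dy":0,"dz":6,"fingers":4},{"ax":0,"ay":0,"az":0,"dx":0,"dy":0,"dz":12,"fingers":4},{"ax":0,"ay":0,"az":0,"dx":0,"dy":0,"dz":12,"fingers":4}]'; python3 st.py; python3 w.py w21; python3 leg.py w21
```

```text
clock: 27.0
tool_pos: [0.5879, -0.1079, 0.157]
orientation: [179.9, 0.0, -82.7]
force: [-0.4, -1.0, -0.6]
opening: 0.0074
tcp_sh [-0.0406 -0.0589] world [ 0.5879 -0.1079  0.157 ] f_sh [-0.5 -1. ] -0.6 rpy [ 1.7993e+02  1.0000e-02 -8.2670e+01] open 0.0074 27.0
[ 0.5881 -0.1079  0.1573] [179.96  -0.   -82.66] [  8.3  16.4 -14.8   0.  -58.8  -1. ] [-0.1 -0.7 -1. ] 0.0077 27.05
6 [[329.0, 339.0], [329.0, 459.0], [330.0, 573.0], [329.0, 367.0]]
8 [[329.0, 316.0], [329.0, 434.0], [330.0, 546.0], [329.0, 344.0]]
10 [[329.0, 293.0], [329.0, 408.0], [330.0, 518.0], [329.0, 320.0]]
```

View pics/cw21.png

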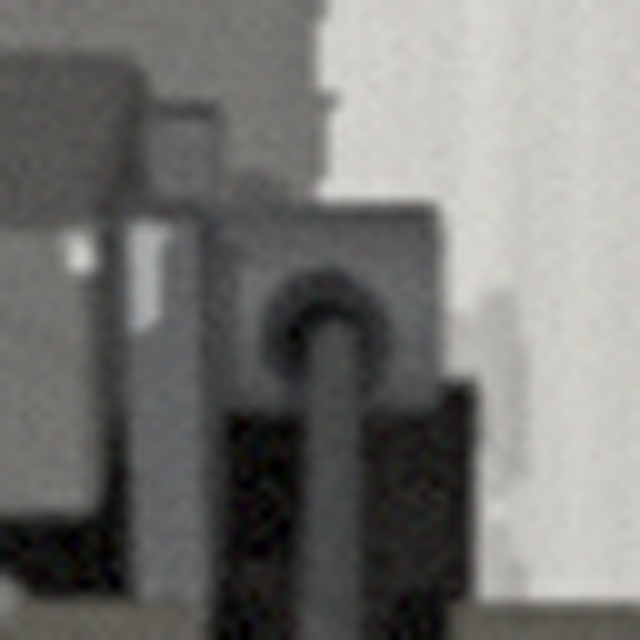

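```bash
python3 -m inch '[{"ax":0,"ay":0,"az":0,"dx":0,"dy":-0.5,"dz":4,"fingers":4},{"ax":0,"ay":0,"az":0,"dx":0,"dy":-0.5,"dz":10,"fingers":4},{"ax":0,"ay":0,"az":0,"dx":0,"dy":-0.5,"dz":10,"fingers":4}]'; python3 st.py; python3 w.py w22; python3 leg.py w22
```

```text
clock: 27.42
tool_pos: [0.5883, -0.1078, 0.1469]
orientation: [179.9, 0.0, -82.7]
force: [-0.5, 1.1, -0.1]
opening: 0.0077
tcp_sh [-0.0402 -0.0589] world [ 0.5883 -0.1078  0.1469] f_sh [-0.3  1.1] -0.1 rpy [ 1.7993e+02  1.0000e-02 -8.2670e+01] open 0.0077 27.425
[ 0.5886 -0.1079  0.1473] [179.96  -0.   -82.66] [  8.3  17.  -15.5   0.  -57.6  -1. ] [-0.1 -0.3 -1.3] 0.008 27.475
6 [[330.0, 339.0], [330.0, 459.0], [331.0, 573.0], [330.0, 413.0]]
8 [[330.0, 316.0], [330.0, 433.0], [331.0, 545.0], [330.0, 388.0]]
10 [[330.0, 293.0], [330.0, 408.0], [331.0, 518.0], [330.0, 364.0]]
```

View pics/cw22.png

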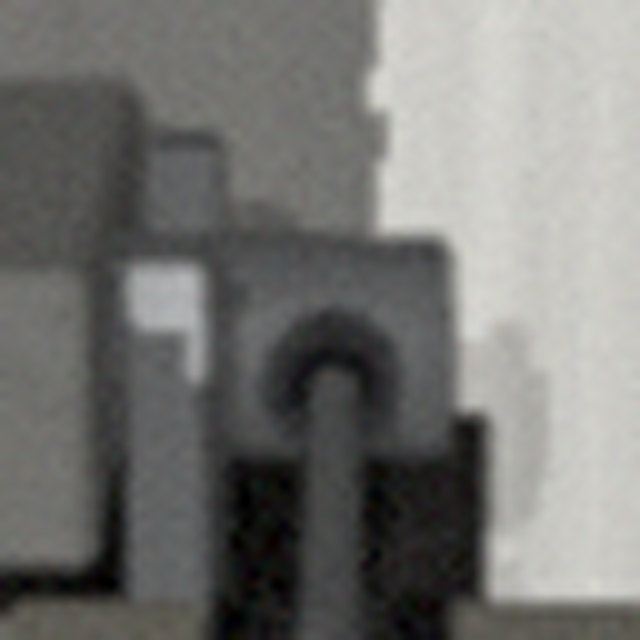

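```bash
python3 -m inch '[{"ax":0,"ay":0,"az":0,"dx":0,"dy":0,"dz":3,"fingers":4},{"ax":0,"ay":0,"az":0,"dx":0,"dy":0,"dz":6,"fingers":4},{"ax":0,"ay":0,"az":0,"dx":0,"dy":0,"dz":8,"fingers":4},{"ax":0,"ay":0,"az":0,"dx":0,"dy":0,"dz":8,"fingers":4}]'; python3 st.py
```

```text
clock: 27.98
tool_pos: [0.5887, -0.1076, 0.1394]
orientation: [180.0, 0.0, -82.7]
force: [-0.1, 1.6, -1.0]
opening: 0.0073
tcp_sh [-0.0398 -0.0587] world [ 0.5887 -0.1076  0.1394] f_sh [0.1 1.6] -1.0 rpy [ 1.7998e+02  2.0000e-02 -8.2660e+01] open 0.0073 27.975
```

```bash
python3 -m inch '[{"ax":0,"ay":0,"az":0,"dx":0,"dy":0,"dz":3,"fingers":4},{"ax":0,"ay":0,"az":0,"dx":0,"dy":0,"dz":6,"fingers":4},{"ax":0,"ay":0,"az":0,"dx":0,"dy":0,"dz":6,"fingers":4}]'; python3 st.py; python3 w.py w23; python3 leg.py w23
```

```text
clock: 28.35
tool_pos: [0.5885, -0.1076, 0.1331]
orientation: [180.0, 0.0, -82.7]
force: [-0.3, 1.9, -1.9]
opening: 0.0076
tcp_sh [-0.0399 -0.0587] world [ 0.5885 -0.1076  0.1331] f_sh [-0.   1.9] -1.9 rpy [ 1.7996e+02  2.0000e-02 -8.2660e+01] open 0.0076 28.35
[ 0.5885 -0.1077  0.1332] [ 1.7996e+02  1.0000e-02 -8.2660e+01] [  8.3  17.8 -16.4  -0.  -55.9  -1. ] [ 0.   1.8 -2.2] 0.0078 28.4
6 [[333.0, 339.0], [334.0, 458.0], [335.0, 572.0], [334.0, 483.0]]
8 [[333.0, 316.0], [334.0, 433.0], [335.0, 544.0], [334.0, 458.0]]
10 [[333.0, 293.0], [334.0, 407.0], [335.0, 517.0], [334.0, 432.0]]
```

View pics/cw23.png

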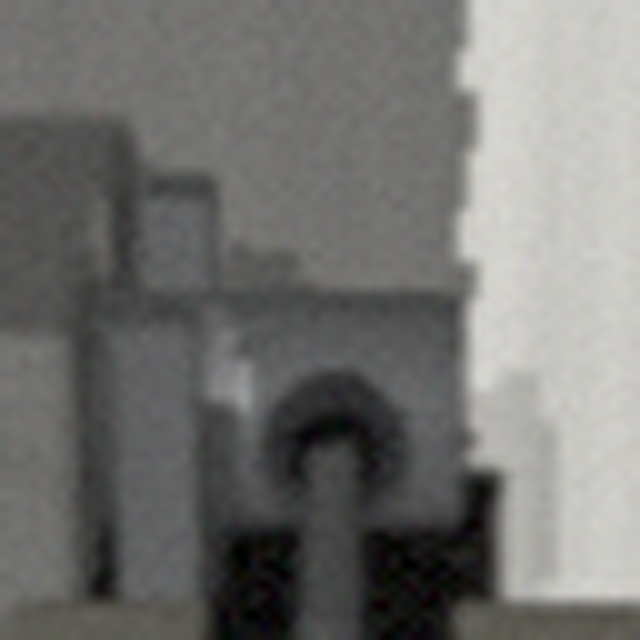

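```bash
python3 -m inch '[{"ax":0,"ay":0,"az":0,"dx":0,"dy":0,"dz":3,"fingers":4},{"ax":0,"ay":0,"az":0,"dx":0,"dy":0,"dz":5,"fingers":4},{"ax":0,"ay":0,"az":0,"dx":0,"dy":0,"dz":5,"fingers":4}]'; python3 st.py;python3 -m inch '[{"ax":0,"ay":0,"az":0,"dx":0,"dy":0,"dz":2,"fingers":4},{"ax":0,"ay":0,"az":0,"dx":0,"dy":0,"dz":4,"fingers":4},{"ax":0,"ay":0,"az":0,"dx":0,"dy":0,"dz":4,"fingers":4}]'; python3 st.py; python3 w.py w24; python3 leg.py w24; python3 - <<'E'
from h import *
s=snapshot("scene"); crop(s,225,140,110,82,7,"s24")
E
```

```text
clock: 28.78
tool_pos: [0.5887, -0.1081, 0.1285]
orientation: [180.0, -0.0, -82.7]
force: [-0.0, -0.1, -1.1]
opening: 0.0077
tcp_sh [-0.0399 -0.0592] world [ 0.5887 -0.1081  0.1285] f_sh [-0.  -0.1] -1.1 rpy [ 1.7997e+02 -2.0000e-02 -8.2660e+01] open 0.0077 28.775
clock: 29.15
tool_pos: [0.5887, -0.1078, 0.1244]
orientation: [180.0, -0.0, -82.7]
force: [-0.2, 0.7, 0.3]
opening: 0.0079
tcp_sh [-0.0398 -0.0589] world [ 0.5887 -0.1078  0.1244] f_sh [-0.1  0.7] 0.3 rpy [179.98  -0.   -82.66] open 0.0079 29.15
[ 0.5887 -0.1078  0.1246] [179.99  -0.   -82.66] [  8.3  18.3 -17.    0.  -54.8  -1. ] [-0.5  0.2 -0.1] 0.0079 29.2
6 [[331.0, 339.0], [332.0, 458.0], [333.0, 572.0], [333.0, 532.0]]
8 [[331.0, 316.0], [332.0, 433.0], [333.0, 545.0], [333.0, 506.0]]
10 [[331.0, 293.0], [332.0, 408.0], [333.0, 517.0], [333.0, 479.0]]
```

View pics/s24.png

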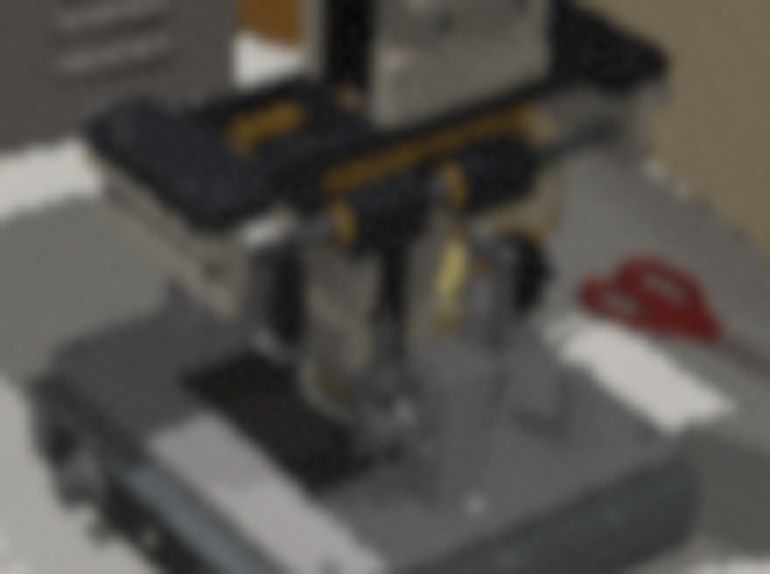

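View pics/cw24.png

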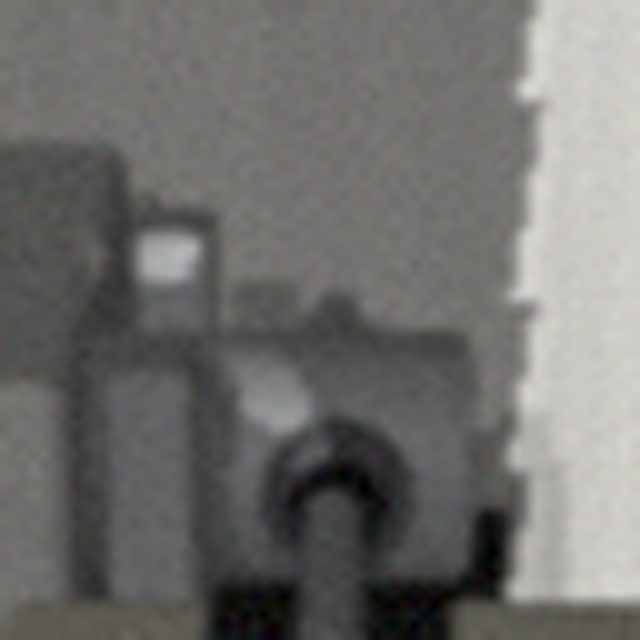

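```bash
python3 -m inch '[{"ax":0,"ay":0,"az":0,"dx":0,"dy":0,"dz":0,"fingers":14},{"ax":0,"ay":0,"az":0,"dx":0,"dy":0,"dz":0,"fingers":24},{"ax":0,"ay":0,"az":0,"dx":0,"dy":0,"dz":0,"fingers":24},{"ax":0,"ay":0,"az":0,"dx":0,"dy":0,"dz":-15,"fingers":24},{"ax":0,"ay":0,"az":0,"dx":0,"dy":0,"dz":-50,"fingers":24},{"ax":0,"ay":0,"az":0,"dx":-40,"dy":0,"dz":-100,"fingers":24},{"ax":0,"ay":0,"az":0,"dx":-60,"dy":0,"dz":-110,"fingers":24},{"ax":0,"ay":0,"az":0,"dx":-60,"dy":0,"dz":-110,"fingers":24}]'; python3 st.py; python3 w.py w25
```

```text
clock: 30.25
tool_pos: [0.5819, -0.0471, 0.2373]
orientation: [-179.8, 0.0, -82.5]
force: [0.5, 0.1, 0.3]
opening: 0.0237
tcp_sh [-0.0388  0.0022] world [ 0.5819 -0.0471  0.2373] f_sh [ 0.5 -0. ] 0.3 rpy [-1.7977e+02  2.0000e-02 -8.2550e+01] open 0.0237 30.25
[ 0.5813 -0.0478  0.2359] [-1.799e+02  1.000e-02 -8.259e+01] [ 14.5  11.6 -10.5   0.  -67.8  -7.1] [ 0.2  0.2 -0.6] 0.024 30.3
```

View pics/w25.png

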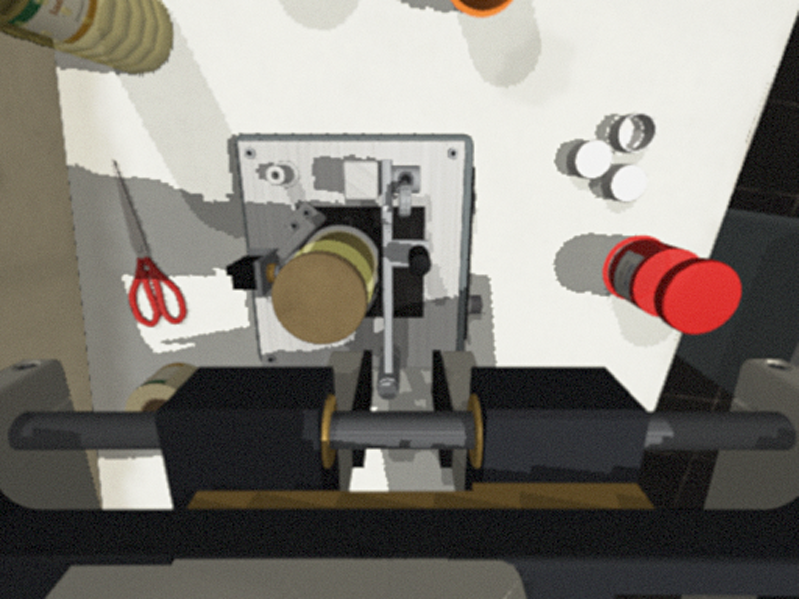

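```bash
python3 - <<'E'
from h import *
import pickle
s,o=pickle.load(open("w25.pkl","rb")); crop(s,230,90,64,64,10,"c25")
m=np.array([.62064,-.0443]);yw=np.radians(7.35);R=np.array([[np.cos(yw),-np.sin(yw)],[np.sin(yw),np.cos(yw)]])
S=snapshot("scene"); crop(S,225,140,110,82,7,"s25"); T=snapshot("top"); crop(T,190,120,100,75,8,"t25"); pickle.dump((S,T),open("st25.pkl","wb"))
hole=np.array([-.0397,-.0678])
def W(x,y,z): return np.r_[m+R@np.array([x,y]),z]
for dz in (-.005,0,.005,.010):
    P=np.array([W(hole[0],hole[1]+.008,.135+dz),W(hole[0],hole[1]+.008,.145+dz),W(hole[0],hole[1],.034+dz+.1-.1)])
    print(dz,"wrist",((proj(s,P[:2])-[230,90])*10).round().tolist(),"scene",((proj(S,P[:2])-[225,140])*7).round().tolist())
print(((proj(S,W(hole[0],hole[1],.108))-[225,140])*7))
for n in ("wrist","scene","top"):
  for q in landmark_of("clip_coil",n)[:2]: print(n,q["score"],q["position"])
E
```

```text
-0.005 wrist [[296.0, 345.0], [296.0, 354.0]] scene [[370.0, 334.0], [371.0, 310.0]]
0 wrist [[296.0, 350.0], [297.0, 359.0]] scene [[371.0, 322.0], [372.0, 299.0]]
0.005 wrist [[296.0, 354.0], [297.0, 364.0]] scene [[371.0, 310.0], [372.0, 287.0]]
0.01 wrist [[297.0, 359.0], [297.0, 369.0]] scene [[372.0, 299.0], [373.0, 275.0]]
[[381.56380793 395.56058389]]
wrist 0.73 [257.7, 124.6]
scene 0.46 [280.9, 186.8]
top 0.4 [258.1, 174.9]
```

View pics/c25.png

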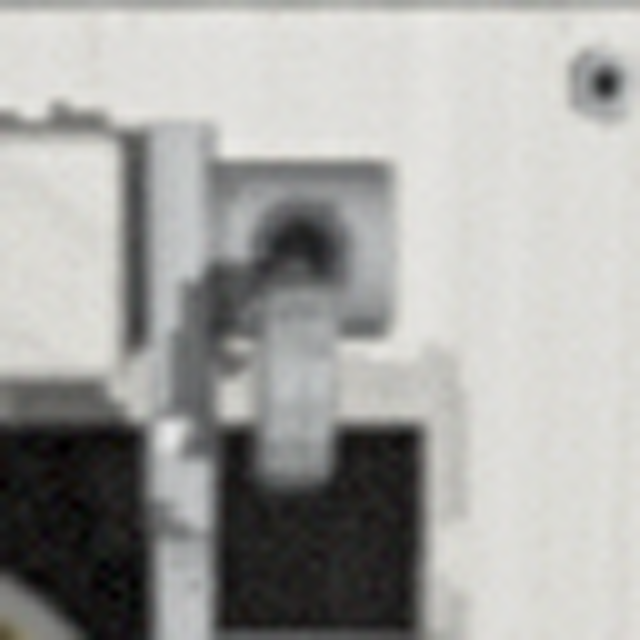

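View pics/s25.png

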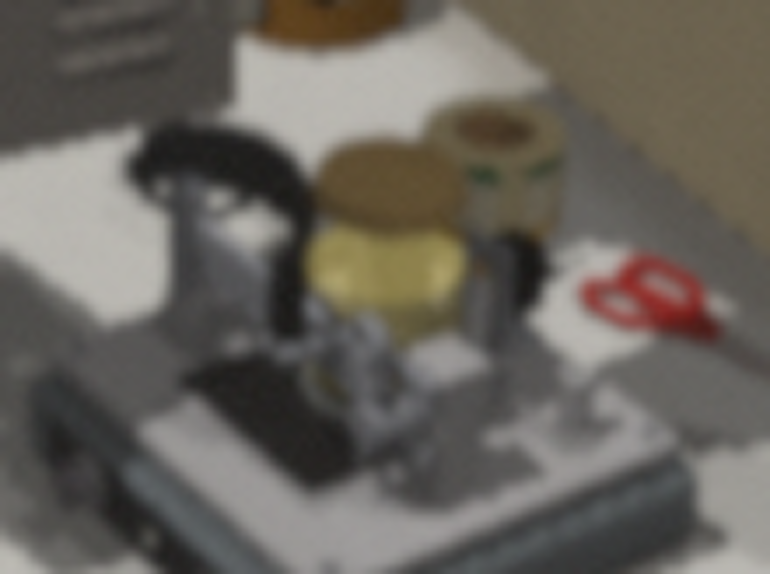

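```bash
python3 - <<'E'
from h import *
import pickle
s,o=pickle.load(open("w25.pkl","rb")); S,T=pickle.load(open("st25.pkl","rb"))
m=np.array([.62064,-.0443]);yw=np.radians(7.35);R=np.array([[np.cos(yw),-np.sin(yw)],[np.sin(yw),np.cos(yw)]])
def W(x,y,z): return np.r_[m+R@np.array([x,y]),z]
crop(S,260,175,40,40,15,"s25b")
hole=np.array([-.0397,-.0678])
print("hole wrist",((proj(s,W(*hole,.108))-[230,90])*10),"scene",(proj(S,W(*hole,.108))-[260,175])*15)
img=cv2.resize(S["image"][175:215,260:300,::-1],None,fx=15,fy=15,interpolation=cv2.INTER_CUBIC)
for dz,c in ((0,(0,255,0)),(.01,(0,0,255))):
    th=np.linspace(0,2*np.pi,60); P=np.array([W(hole[0],hole[1]+.008+.01*np.cos(t),.135+dz+.01*np.sin(t)) for t in th])
    q=((proj(S,P)-[260,175]+.5)*15).astype(int); cv2.polylines(img,[q],True,c,1)
    q=((proj(S,np.array([W(*hole,.135+dz),W(*hole,.069+dz)]))-[260,175]+.5)*15).astype(int); cv2.polylines(img,[q],False,c,1)
cv2.imwrite("pics/s25o.png",img)
E
```

```text
hole wrist [[295.48594147 246.71821374]] scene [[292.63673128 322.62982262]]
```

View pics/s25b.png

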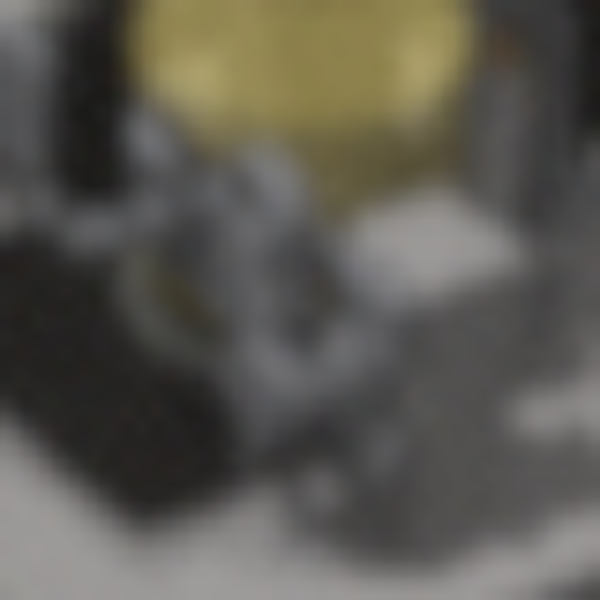

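View pics/s25o.png

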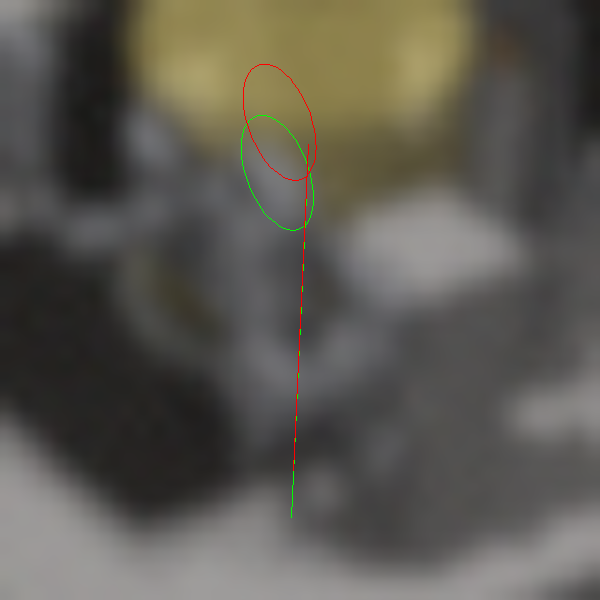

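```bash
python3 - <<'E'
from h import *
import pickle
s,o=pickle.load(open("w25.pkl","rb")); S,T=pickle.load(open("st25.pkl","rb"))
m=np.array([.62064,-.0443]);yw=np.radians(7.35);R=np.array([[np.cos(yw),-np.sin(yw)],[np.sin(yw),np.cos(yw)]])
def W(x,y,z): return np.r_[m+R@np.array([x,y]),z]
th=np.linspace(0,2*np.pi,90)
for z in (.130,.135,.14):
  for y in (-.0598,-.058,-.056):
    P=np.array([W(-.0397,y+.01*np.cos(t),z+.01*np.sin(t)) for t in th]); q=(proj(s,P)-[230,90])*10; r=(proj(S,P)-[260,175])*15
    print(z,y,"wrist rows",q[:,1].min().round(),q[:,1].max().round(),"scene rows",r[:,1].min().round(),r[:,1].max().round(),"cols",r[:,0].min().round(),r[:,0].max().round())
E
```

```text
0.13 -0.0598 wrist rows 235.0 453.0 scene rows 133.0 248.0 cols 233.0 305.0
0.13 -0.058 wrist rows 255.0 473.0 scene rows 128.0 243.0 cols 227.0 298.0
0.13 -0.056 wrist rows 277.0 494.0 scene rows 123.0 237.0 cols 220.0 291.0
0.135 -0.0598 wrist rows 238.0 460.0 scene rows 108.0 223.0 cols 234.0 306.0
0.135 -0.058 wrist rows 258.0 479.0 scene rows 103.0 218.0 cols 228.0 300.0
0.135 -0.056 wrist rows 280.0 501.0 scene rows 97.0 212.0 cols 220.0 292.0
0.14 -0.0598 wrist rows 240.0 466.0 scene rows 82.0 198.0 cols 235.0 307.0
0.14 -0.058 wrist rows 261.0 486.0 scene rows 77.0 193.0 cols 228.0 301.0
0.14 -0.056 wrist rows 284.0 508.0 scene rows 72.0 187.0 cols 221.0 293.0
```

```bash
python3 - <<'E'
from h import *
import pickle
s,o=pickle.load(open("w25.pkl","rb"))
m=np.array([.62064,-.0443]);yw=np.radians(7.35);R=np.array([[np.cos(yw),-np.sin(yw)],[np.sin(yw),np.cos(yw)]])
def W(x,y,z): return np.r_[m+R@np.array([x,y]),z]
th=np.linspace(0,2*np.pi,90)
img=cv2.resize(s["image"][70:230,140:310,::-1],None,fx=4.4,fy=4.4,interpolation=cv2.INTER_CUBIC)
def dr(P,c):
    q=((proj(s,np.array(P))-[140,70]+.5)*4.4).astype(int); cv2.polylines(img,[q],True,c,1)
for x,c in ((.012,(0,255,0)),(.008,(0,0,255))):
    dr([W(x+.0285*np.cos(t),.0285*np.sin(t),.154) for t in th],c); dr([W(x+.032*np.cos(t),.032*np.sin(t),.0605) for t in th],c)
dr([W(-.0275,.075,.112),W(-.0275,-.085,.112)],(255,0,0)); cv2.imwrite("pics/w25o.png",img)
for t in ("beaker","glasses"):
    T=snapshot("top")
    for q in landmark_of(t,"top")[:1]: print(t,q["score"],q["position"])
E
```

```text
beaker 0.96 [322.8, 141.8]
glasses 0.39 [324.4, 143.7]
```

View pics/w25o.png

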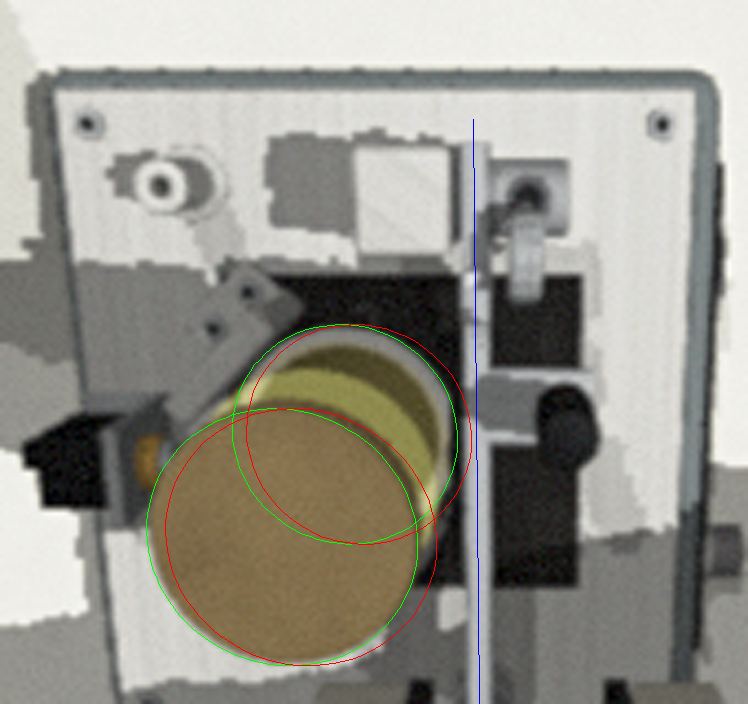

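```bash
python3 -c "
from h import *
print(get_obs()['force'],close_job())"
```

```text
the job is handed in; nothing more can be done
[ 0.49625319  1.44167414 -0.01107384] None
```

I finished the sequence and handed the job in at about 30 s. No verdict was reported.

- **Gate opened:** I pinched the knob and swung the gate to about 65° (1.1 rad).
- **Jar:** I stood the real jar, the one with the brass lid, on the mat in the V. I pushed it home until the plates pushed back with about 5 N, then let go.
- **Gate shut:** I swung it until it hit its stop.
- **Clip:** I took the R-clip off its post, turned it in line with the stud and pushed it down through the hole. Once it was down, the force on the gripper was close to zero, and I released it.

**Last checks**
- **Jar and gate:** In the wrist picture the jar's lid and base outlines match the home position to about 1 mm. The gate bar lies along the shut line. I did not measure the pin itself.
- **Clip height:** Two estimates disagree. Going by the grasp, the clip sits about 0 mm from nominal. The scene camera puts it about 5 mm low. Both are inside the allowed +6 to −9 mm.
- **Clip sideways:** The coil appears about 2 mm further left than nominal, which slack in the hole or a small tilt would explain.
- **Clip bow:** I did not see the bow snap over directly. I judged it from the clip's depth and the small force.
- **Bystanders:** The beaker shows in the last top picture a few pixels from its first reading. The network missed the glasses in that picture. The arm did not come near either one.

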